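# Set up the balance in its draught shield and load the sample pots

### The job

Slide the draught shield's front door fully open, then walk the heavy balance forward on the bench into the shield by pushing its two rear corners in turn (left, right, left and so on), until it sits squarely against the back stops; never lift it and never press on its glass read-out. Stand all the sample pots upright on the balance's pan, and leave the door fully shut. Do not disturb the fruit plate, the jug or the bottle.

Things in the scene. Friction and masses are not known exactly. Their poses are not given: they have to be found in the camera images.
- shield: The draught shield: an open-topped box of clear panels with aluminium edges, 95 mm high, fixed to the bench; its place and heading vary. Origin on the bench at the middle of its mouth, in the plane of the sliding door; +x points inwards (away from the robot), +y to the left. Inside 245 mm wide (y = -122.5 to 122.5 mm); no floor or sill. The flush door track runs on to y = 378 mm on the left.
- home (a point): Point on the bench inside the shield where the balance's origin lies when the balance touches both back stops: 82.5 mm in from the mouth, midway between the side panels; axes as the shield's. The stops are two rubber blocks 45 mm high at y = -80 and +80 mm of the shield, faces 140 mm in from the mouth.
- door (a joint): The shield's clear sliding front door (245 mm wide, 95 mm high, 10 mm thick): 0 = shut, 0.245 m = fully open against its end; it slides to the left (shield's +y) along the mouth plane, with about 2 N of friction, and stays where it is left. It starts shut or a little ajar.
- door_tab (a point): Centre of the black grip tab standing on the middle of the door's top edge: 30 mm along the door, 14 mm across it, 36 mm high, its centre 113 mm above the bench, its top at 131 mm; it moves with the door. Axes as the shield's.
- balance: The bench balance: a heavy (1.3 to 2 kg) flat-bottomed cream box, 115 mm deep (x), 215 mm wide (y), pan 62 mm high, free to slide. Origin at the centre of its underside; +x (front) goes into the shield first, its rear looks to the robot. The rear face has a grey corner block at each end (y = 62.5 to 107.5 mm either side, 2 to 61 mm up), and between them a 12 mm deep recess with the read-out.
- corner_left: The grey corner block; origin at the middle of the rear face of the left (+y) corner block of the balance, where one pushes: x = -57.5, y = +80 mm in the balance's frame, 48 mm above the bench.
- corner_right: The same on the right corner block: y = -80 mm.
- readout: The glass read-out window, 100 x 36 mm, in the recess in the middle of the balance's rear face; origin at its centre, 32 mm above the bench. Not to be pressed.
- pan (a point): Centre of the top surface of the balance's steel pan, 62 mm above the bench; axes as the balance's. The flat of the pan is 95 mm (x) by 199 mm (y) inside a lip 4 mm high and 3 mm wide.
- fruit_plate: A white plate with oranges, 170 mm across, about 100 mm high, beside the work; origin at the centre of its underside. To be left alone.
- jug: A white plastic jug with a handle, 100 mm across, 110 mm high; origin at the centre of its underside. To be left alone.
- wash_bottle: A white bottle with a grey cap, 64 mm across, 150 mm high; origin at the centre of its underside. To be left alone.
- pot1_centre (a point): A closed sample pot, white with a grey cap: an upright cylinder 40 mm across and 36 mm high, about 70 g. The point is its centre, 18 mm above its underside; z points up out of the cap. Three to five pots are present; an absent one has no reading.
- pot2_centre (a point): A closed sample pot, white with a grey cap: an upright cylinder 40 mm across and 36 mm high, about 70 g. The point is its centre, 18 mm above its underside; z points up out of the cap. Three to five pots are present; an absent one has no reading.
- pot3_centre (a point): A closed sample pot, white with a grey cap: an upright cylinder 40 mm across and 36 mm high, about 70 g. The point is its centre, 18 mm above its underside; z points up out of the cap. Three to five pots are present; an absent one has no reading.
- pot4_centre (a point): A closed sample pot, white with a grey cap: an upright cylinder 40 mm across and 36 mm high, about 70 g. The point is its centre, 18 mm above its underside; z points up out of the cap. Three to five pots are present; an absent one has no reading.
- pot5_centre (a point): A closed sample pot, white with a grey cap: an upright cylinder 40 mm across and 36 mm high, about 70 g. The point is its centre, 18 mm above its underside; z points up out of the cap. Three to five pots are present; an absent one has no reading.
Not all that is in view belongs to the job. Leave any blue look-alike of the part that bears pot2_centre alone.

How it is judged:
By the outcome, as a careful person would: the job done as asked, in the order asked, and still so for the second after the job is handed in, with the robot touching nothing.
Of pot1, pot2, pot3, pot4, pot5 only 3 to 5 are there at a start; the rules pass over those that are not, and their reading is None.
At some moment in a run one of pot1, pot2, pot3, pot4, pot5 may be knocked a few centimetres aside while the robot is not near it.
Once in a run the grip may slacken for a moment while it holds something.
It also fails if it takes over 210 s, if anything falls off the work surface, if the arm or the gripper's body presses on something with over 40 N, if the wrist force passes 120 N, or if a joint passes its speed limit or range.

### The arm

A 6-joint arm with a two-finger parallel gripper is mounted at the origin on the work surface. World frame = base frame: x ahead of the robot, y to its left, z up, the work surface at z = 0. Lengths are in m, angles in rad, forces in N, time in s.
With the tool pointing down it reaches from about 0.35 to 0.85 m from the base axis. Payload 8.1 kg.
Tool frame: the origin (TCP) lies between the finger pads; the fingertips stand 19 mm ahead of it and the grasp point (between the pads) is the TCP; z points along the fingers, y is the direction in which the jaws open and shut (so a half turn about z gives the same grasp; the last joint's range is limited). The gripper opens to 85 mm and grips with 20 to 120 N. Pads are 22 mm wide; open, the fingers measure 114 mm over their backs; the gripper's body (76 mm by 85 mm) begins 54 mm behind the grasp point. The pads swing forward as they close: fully open they stand 13 mm farther back than shut.
Start: joints at [-1.241, 0.13, 1.488, -0, 1.523, -0.085], TCP at [0.242, -0.549, 0.25] pointing down, gripper open.
Joint ranges: [-2.96, 2.96], [-0.89, 2.26], [0.02, 2.5], [-1.34, 4.48], [0, 2.73], [-2.66, 2.66]. Speed limits (rad/s): [2.39, 2.39, 2.79, 3.14, 3.14, 3.14].

### API

Orientations are given as a 3x3 rotation matrix whose columns are the frame's x, y, z axes.
In Python, from cell import r, vision gives the robot as it stands. The module is installed in compiled form; this text tells all that it offers.
- The arm moves only by the shell command python3 -m pendant 'ROWS' [FORCE]. ROWS is a JSON object of lists of equal length, an entry for each row: "rot": the turn, a rotation vector about the tool's x, y, z in rad, a list of three; "dp": the shift along the tool's x, y, z in mm, a list of three; "claw": the opening, from -1 (shut) to 1 (fully open). A call has exactly 5 rows; each row shifts and turns the commanded pose from where the row before left it, along the tool's axes as they then stand; what a row does not reach is not made up. A row lasts 1/8 s, in which the tool goes at most 62.5 mm and 10.7 degrees, less where a joint would pass 70% of its speed; a pose out of reach is approached as far as the arm can. A call is refused whole if a number of a shift passes 62.5 or a number of a turn 0.188, either way. A call with a gripper value outside its range is refused whole. The fingers move at their own pace and stop on an object; FORCE is the grip in N (left out, the last holds). Time passes only in rows, so rows that do not move let the fingers close, or fill a call up. It gives the time, the measured TCP pose, the force and the opening at its end, in the units of the state.
- r.read_state(): the state, without advancing time (a new reading comes with each control period).
- vision.get_image(name): name is "scene" or "side" or "wrist"; returns a dict with "img" (400x640x3 uint8, red, green, blue), "fx", "fy", "cx", "cy" (pixels), "rvec" (rotation vector, rad) and "tvec" (3), from world to camera coordinates, as OpenCV has them; the wrist camera has in their place "tool_from_camera" (4x4, takes a point from camera to tool coordinates, whose origin is the TCP and whose axes are the flange's). Camera axes: x right, y down, z forward; pixel columns grow to the right and rows downward; lengths in m; the calibration is good to about 2 mm. A picture is of the moment at which its call begins: read the wrist's pose just before it. There is no depth.
- r.hand_in(): hands the job in, once; it reports no verdict.
Trained networks look in the newest picture that a camera, given by its name, has taken for a name from the list of things; names that differ only in an ending like _2 or _b are one class to them, and where a whole thing is asked for, a point or a joint stands for the part that bears it (a point fixed in the world has none). Each returns a list of dicts, best first, with "p" (0 to 1); they miss things now and then, are a little off and sometimes report something else, mostly with a low value. They report only what shows in the picture. A call takes as long as a camera call. They do not tell look-alikes from the thing itself.
- vision.boxes_of(target, camera): "position" ([x, y, z] in m, in world coordinates, good to about 4 mm: the middle of the surface that is visible of it).
- vision.pinpoint(target, camera): "position" ([x, y, z] in m, in world coordinates, good to about 4 mm: a listed point, or the origin of a listed thing).
The state is a dict: "time": time; "joints": joint angles; "joint_velocities": joint speeds; "joint_efforts": joint torques, N m; "position": TCP position; "eef_rot": TCP orientation; "contact_force": force on the tool from outside, world axes, zero at the start; "moment": the same for the moment, N m; "finger_gap": opening from 0.0 (shut) to 1.0 (fully open).
Only numpy, scipy, OpenCV 4.12 (cv2) and the standard library are available. Lean on these libraries where they do the work, as an engineer would, in place of code of your own. Each camera call takes 0.05 s, during which the arm holds its last target.

## Working session

There is one attempt and no reset: what is moved stays moved. The work goes in short steps, Python scripts to look and compute and a shell command to move; the robot and the scene stay as the last step left them, time stands still between calls to the robot, and variables do not carry over. Pictures are saved under pics/ and viewed, and the job is handed in when it is done.

```bash
ls; mkdir -p pics; python3 - <<'E'
from cell import r, vision
import cv2
s=r.read_state(); print({k:s[k] for k in ('time','position','eef_rot','finger_gap','contact_force')})
for c in ("scene","side","wrist"):
    d=vision.get_image(c); cv2.imwrite(f"pics/a_{c}.png",d["img"][:,:,::-1])
    print(c,{k:v for k,v in d.items() if k!='img'})
    for t in ["shield","home","door_tab","balance","corner_left","corner_right","pan","fruit_plate","jug","wash_bottle","pot1_centre"]:
        print(t,[(q['p'].__round__(2),[round(x,3) for x in q['position']]) for q in vision.pinpoint(t,c)])
E
```

```text
pics
{'time': 0.0, 'position': array([ 0.24165577, -0.54861719,  0.24925739]), 'eef_rot': array([[ 9.15185345e-01,  4.03032760e-01, -6.15922603e-04],
       [ 4.03033209e-01, -9.15183725e-01,  1.72677428e-03],
       [ 1.32264261e-04, -1.82855578e-03, -9.99998319e-01]]), 'finger_gap': 1.002690973369921, 'contact_force': array([-0.66328161, -0.39344205,  0.17372348])}
scene {'fx': 472.65468229015454, 'fy': 472.65468229015454, 'cx': 327.99245490393633, 'cy': 198.66575275513804, 'rvec': array([ 1.80971529,  1.77334613, -0.66602075]), 'tvec': array([-0.00414106, -0.35391704,  1.72038755])}
shield [(0.85, [0.582, -0.032, 0.003])]
home []
door_tab [(0.78, [0.582, -0.01, 0.108])]
balance [(0.74, [0.487, -0.023, 0.001]), (0.51, [0.526, -0.497, -0.005]), (0.28, [0.458, 0.388, 0.016])]
corner_left [(0.48, [0.432, 0.065, 0.047])]
corner_right [(0.51, [0.424, -0.098, 0.05])]
pan [(0.62, [0.492, -0.019, 0.06])]
fruit_plate [(0.71, [0.525, -0.496, -0.005])]
jug []
wash_bottle [(0.81, [0.504, 0.474, 0.001])]
pot1_centre [(0.25, [0.413, -0.317, 0.019])]
side {'fx': 505.0934361741492, 'fy': 505.09343
[... 440 characters left out ...]
])]
jug [(0.82, [0.697, 0.293, 0.003])]
wash_bottle [(0.85, [0.5, 0.48, -0.001])]
pot1_centre []
wrist {'fx': 303.21620375906025, 'fy': 303.21620375906025, 'cx': 324.87157501403647, 'cy': 204.98391140457687, 'tool_from_camera': array([[-4.41707775e-04, -9.46843363e-01, -3.21694656e-01,
         8.16916506e-02],
       [ 9.99999564e-01, -6.82999793e-04,  6.37207470e-04,
         7.84255743e-04],
       [-8.23053047e-04, -3.21694234e-01,  9.46843251e-01,
        -1.23602081e-01],
       [ 0.00000000e+00,  0.00000000e+00,  0.00000000e+00,
         1.00000000e+00]])}
shield []
home []
door_tab []
balance []
corner_left []
corner_right []
pan []
fruit_plate []
jug []
wash_bottle []
pot1_centre []
```

View pics/a_scene.png

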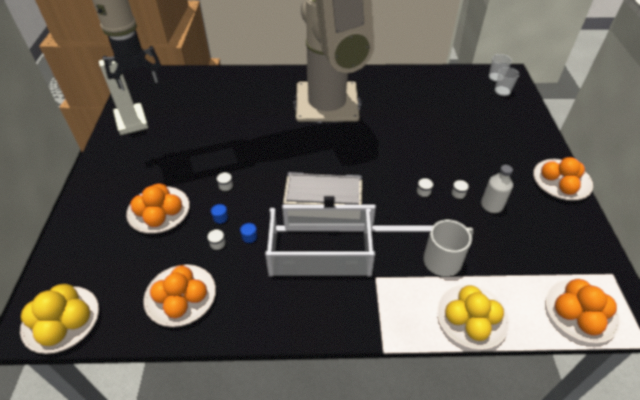

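View pics/a_side.png

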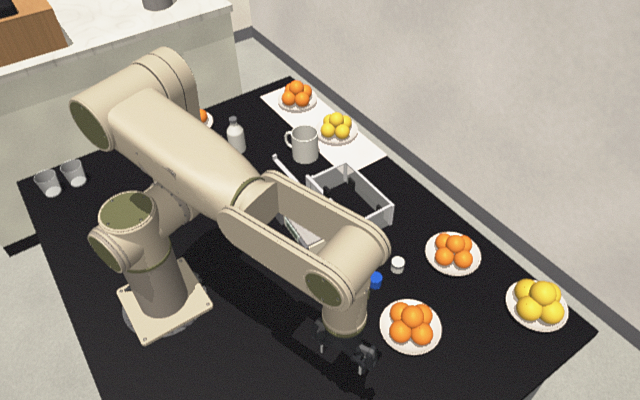

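View pics/a_wrist.png

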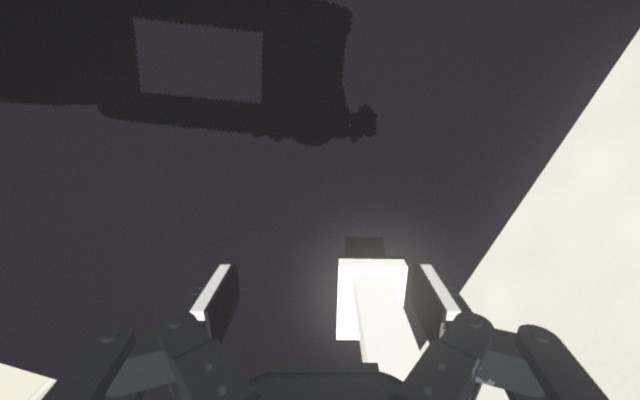

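```bash
cat > h.py <<'E'
from cell import r, vision
import cv2, numpy as np
from scipy.spatial.transform import Rotation as R
def cam(c):
    s=r.read_state(); d=vision.get_image(c)
    K=np.array([[d['fx'],0,d['cx']],[0,d['fy'],d['cy']],[0,0,1]])
    if c=='wrist':
        T=np.eye(4);T[:3,:3]=s['eef_rot'];T[:3,3]=s['position']
        W=T@np.array(d['tool_from_camera']); M=np.linalg.inv(W)
        Rm,t=M[:3,:3],M[:3,3]
    else:
        Rm=R.from_rotvec(d['rvec']).as_matrix(); t=np.array(d['tvec'])
    return d['img'][:,:,::-1].copy(),K,Rm,t
def proj(C,p):
    q=C[1]@(C[2]@np.asarray(p,float)+C[3]); return q[:2]/q[2]
def ray(C,u,v,z=0.):
    o=-C[2].T@C[3]; dd=C[2].T@np.linalg.solve(C[1],[u,v,1]); return o+dd*(z-o[2])/dd[2]
def crop(C,x0,y0,x1,y1,k,name):
    cv2.imwrite('pics/'+name,cv2.resize(C[0][y0:y1,x0:x1],None,fx=k,fy=k,interpolation=cv2.INTER_CUBIC))
def pp(t,c,f=vision.pinpoint):
    L=f(t,c); return [(round(q['p'],2),[round(float(x),3) for x in q['position']]) for q in L]
def st():
    s=r.read_state(); print('t',round(s['time'],2),'pos',np.round(s['position'],4),'F',np.round(s['contact_force'],1),'gap',round(s['finger_gap'],3)); print('x',np.round(s['eef_rot'][:,0],3),'y',np.round(s['eef_rot'][:,1],3),'z',np.round(s['eef_rot'][:,2],3)); return s
def tool(target):
    s=r.read_state(); return s['eef_rot'].T@(np.asarray(target)-s['position'])*1000
E
python3 - <<'E'
from h import *
C=cam('scene')
crop(C,190,150,490,300,2.6,'b_crop.png')
for n in range(1,6): print(n,pp(f'pot{n}_centre','scene'))
print(pp('pot1_centre','scene',vision.boxes_of),pp('door','scene',vision.boxes_of),pp('shield','scene'))
for p in [(224,181),(216,239),(425,187),(460,189),(219,213),(249,233)]: print(p,np.round(ray(C,*p,0.018),3))
print(proj(C,[.242,-.549,.25]),proj(C,[.242,-.549,0]))
print(pp('door_tab','scene'),pp('corner_left','scene'),pp('corner_right','scene'))
E
```

```text
1 []
2 [(0.79, [0.615, -0.23, 0.016]), (0.54, [0.542, -0.317, 0.021])]
3 [(0.65, [0.457, 0.388, 0.019]), (0.42, [0.629, -0.31, 0.02])]
4 [(0.62, [0.414, -0.317, 0.02]), (0.31, [0.433, 0.06, 0.048])]
5 [(0.49, [0.446, 0.286, 0.021])]
[] [(0.77, [0.585, -0.018, 0.056])] [(0.83, [0.583, -0.026, 0.0])]
(224, 181) [ 0.414 -0.319  0.018]
(216, 239) [ 0.632 -0.314  0.018]
(425, 187) [0.448 0.284 0.018]
(460, 189) [0.458 0.387 0.018]
(219, 213) [ 0.54  -0.318  0.018]
(249, 233) [ 0.613 -0.227  0.018]
[138.68277175  82.81348975] [160.78949468 147.63365652]
[(0.7, [0.579, -0.007, 0.113]), (0.53, [0.582, -0.028, 0.001])] [(0.42, [0.433, 0.061, 0.049])] [(0.55, [0.424, -0.095, 0.048])]
```

View pics/b_crop.png

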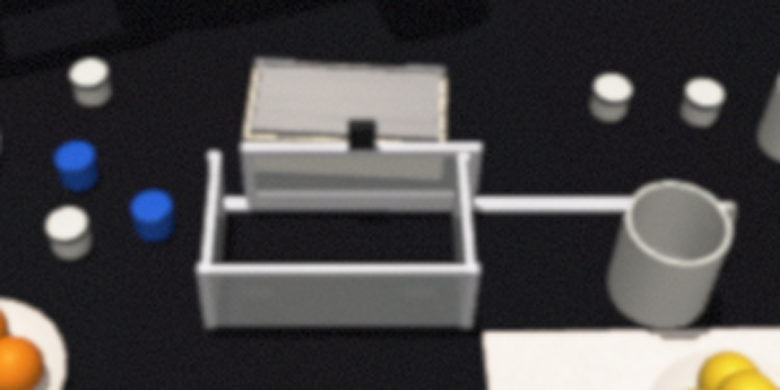

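```bash
python3 -m pendant '{"rot":[[0,0,0],[0,0,0],[0,0,0],[0,0,0],[0,0,0]],"dp":[[46,-34,0],[46,-34,0],[46,-34,0],[46,-34,0],[46,-34,0]],"claw":[1,1,1,1,1]}'; python3 -m pendant '{"rot":[[0,0,0],[0,0,0],[0,0,0.15],[0,0,0.15],[0,0,0.16]],"dp":[[46,-34,0],[46,-34,0],[0,0,0],[0,0,0],[0,0,0]],"claw":[1,1,1,1,1]}'
python3 - <<'E'
from h import *
st()
C=cam('wrist'); cv2.imwrite('pics/c_w.png',C[0])
for t in ["shield","door_tab","balance","corner_left","corner_right","pan"]: print(t,pp(t,'wrist'))
E
```

```text
time: 3.02
position: [0.3845, -0.2992, 0.2505]
eef_rot: [[0.915, 0.403, 0.001], [0.403, -0.915, -0.0], [0.0, 0.001, -1.0]]
contact_force: [1.7, -0.7, -0.2]
finger_gap: 1.0
time: 3.65
position: [0.4408, -0.2012, 0.2504]
eef_rot: [[0.999, -0.05, 0.0], [-0.05, -0.999, -0.0], [0.0, 0.0, -1.0]]
contact_force: [0.3, -0.2, -0.2]
finger_gap: 1.002
t 3.65 pos [ 0.4408 -0.2012  0.2504] F [ 0.3 -0.2 -0.2] gap 1.002
x [ 0.999 -0.05   0.   ] y [-0.05  -0.999  0.   ] z [ 0. -0. -1.]
shield [(0.74, [0.585, -0.029, 0.006])]
door_tab [(0.72, [0.58, -0.01, 0.112])]
balance [(0.87, [0.488, -0.025, 0.001])]
corner_left [(0.7, [0.425, -0.099, 0.05]), (0.65, [0.436, 0.064, 0.048]), (0.59, [0.584, -0.033, 0.005])]
corner_right [(0.95, [0.426, -0.096, 0.05])]
pan [(0.93, [0.489, -0.018, 0.061])]
```

View pics/c_w.png

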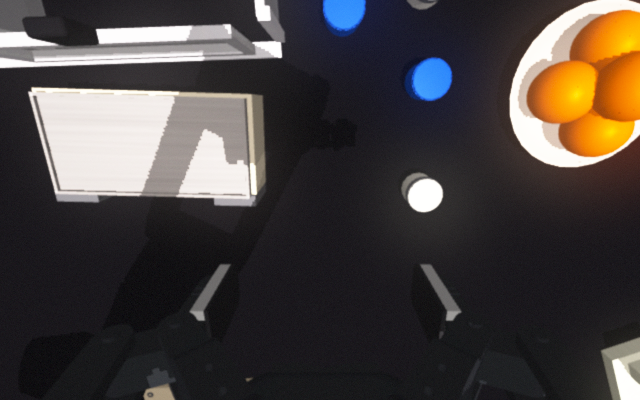

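```bash
python3 -m pendant '{"rot":[[0,0,0],[0,0,0],[0,0,0],[0,0,0],[0,0,0]],"dp":[[18,-51,-27],[18,-51,-27],[18,-51,-27],[0,0,0],[0,0,0]],"claw":[-1,-1,-1,-1,-1]}'
python3 - <<'E'
from h import *
st()
C=cam('wrist'); cv2.imwrite('pics/d_w.png',C[0])
for t in ["shield","door_tab","balance","corner_left","corner_right","pan","jug"]: print(t,pp(t,'wrist'))
for t in ["door_tab","balance","corner_left","corner_right","pan","jug"]: print(t,pp(t,'scene'))
# hypothesis overlay
E
```

```text
time: 4.62
position: [0.5013, -0.0513, 0.3308]
eef_rot: [[0.999, -0.044, -0.001], [-0.044, -0.999, -0.0], [-0.001, 0.0, -1.0]]
contact_force: [-0.3, 0.6, -0.7]
finger_gap: -0.001
t 4.62 pos [ 0.5013 -0.0513  0.3308] F [-0.3  0.6 -0.7] gap -0.001
x [ 0.999 -0.044 -0.001] y [-0.044 -0.999  0.   ] z [-0.001 -0.    -1.   ]
shield [(0.85, [0.583, -0.029, 0.002])]
door_tab [(0.65, [0.422, -0.095, 0.048]), (0.56, [0.581, -0.011, 0.111])]
balance [(0.88, [0.486, -0.023, 0.0])]
corner_left [(0.6, [0.435, 0.062, 0.049])]
corner_right [(0.44, [0.422, -0.098, 0.048]), (0.16, [0.585, -0.03, 0.001])]
pan [(0.59, [0.485, -0.019, 0.056])]
jug [(0.67, [0.7, 0.292, 0.003]), (0.41, [0.422, -0.095, 0.047]), (0.32, [0.457, 0.389, 0.022]), (0.3, [0.435, 0.063, 0.045])]
door_tab [(0.7, [0.579, -0.007, 0.113]), (0.53, [0.582, -0.028, 0.001])]
balance [(0.56, [0.485, -0.024, -0.002]), (0.4, [0.582, -0.009, 0.11]), (0.31, [0.423, -0.096, 0.049])]
corner_left [(0.42, [0.433, 0.061, 0.049])]
corner_right [(0.55, [0.424, -0.095, 0.048])]
pan [(0.81, [0.486, -0.023, 0.063]), (0.61, [0.413, -0.316, 0.018])]
jug []
```

View pics/d_w.png

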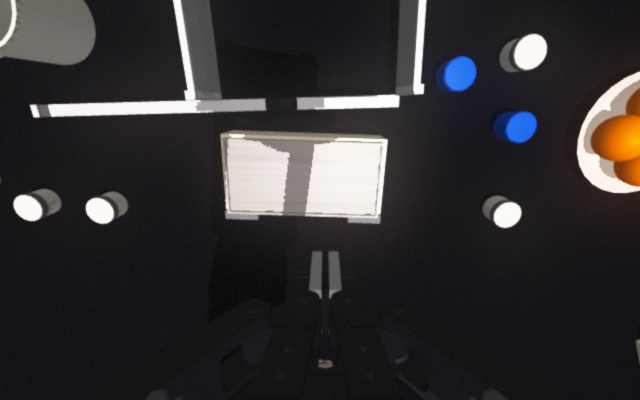

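```bash
python3 - <<'E'
from h import *
C=cam('wrist')
crop(C,20,0,440,240,1.9,'e.png')
for n,u,v,z in [('postL top',189,95,.095),('postR top',419,91,.095),('doorR top',399,101,.095),('trackL',33,111,0),('Ltop',180,10,.095),('Rtop',423,10,.095)]: print(n,np.round(ray(C,u,v,z),3))
E
```

```text
postL top [0.598 0.095 0.095]
postR top [ 0.59  -0.161  0.095]
doorR top [ 0.581 -0.14   0.095]
trackL [0.591 0.362 0.   ]
Ltop [0.68  0.088 0.095]
Rtop [ 0.669 -0.161  0.095]
```

View pics/e.png

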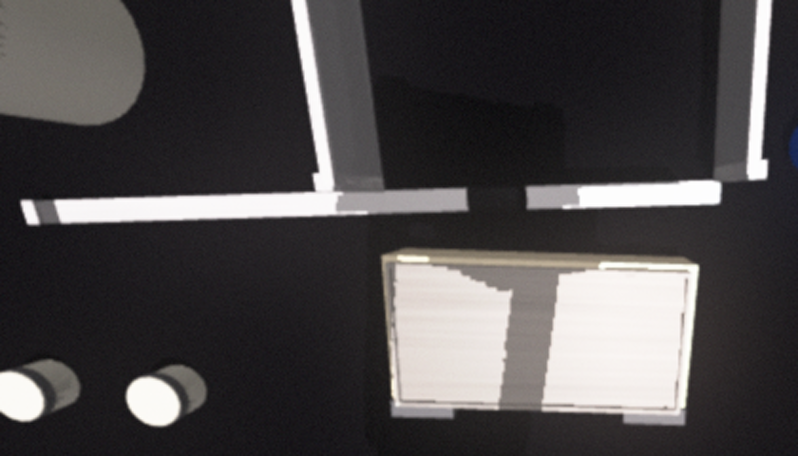

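```bash
python3 - <<'E'
from h import *
C=cam('wrist'); g=cv2.cvtColor(C[0],cv2.COLOR_BGR2GRAY).astype(float)
def fit(us,z,v0,v1,horizontal=True,th=None):
    P=[]
    for u in us:
        col=g[v0:v1,u] if horizontal else g[u,v0:v1]
        i=np.argmax(col); m=col.max()
        w=np.where(col>m/2)[0]; c=(w[0]+w[-1])/2+v0
        P.append(ray(C,*( (u,c) if horizontal else (c,u)),z))
    P=np.array(P)
    k=0 if horizontal else 1
    a=np.polyfit(P[:,1-k],P[:,k],1); print('slope',a[0],'mid',P.mean(0),'ends',P[0],P[-1],'res',np.std(P[:,k]-np.polyval(a,P[:,1-k])))
fit(range(60,190),0,98,122)
fit(range(335,395),.095,92,112)
fit(range(5,85),.095,172,196,False)
fit(range(5,85),.095,412,430,False)
for y in (105,108,111,114): print(g[y,20:60:2].astype(int))
E
```

```text
slope 0.015476304571204203 mid [0.58775372 0.23016234 0.        ] ends [0.58940971 0.32297505 0.        ] [0.58774759 0.13723703 0.        ] res 0.00036893974145315705
slope 0.013281519483540996 mid [ 0.58178578 -0.10082674  0.095     ] ends [ 0.58202751 -0.06766962  0.095     ] [ 0.58113634 -0.13394249  0.095     ] res 0.00020145765153883777
slope -0.01621069080279631 mid [0.64772634 0.09050124 0.095     ] ends [0.68443962 0.09013376 0.095     ] [0.60915943 0.09096378 0.095     ] res 0.00026043769488140407
slope -0.01737611151590918 mid [ 0.63638607 -0.15894475  0.095     ] ends [ 0.67311232 -0.15952652  0.095     ] [ 0.59772913 -0.15993525  0.095     ] res 0.0003076891938472079
[ 23  22  22  20  23  59 160 162 140  59  57  66  72  70 122 206 209 210
 212 214]
[ 23  23  21  23  21  49 233 247 245 130  96 100 104 101 116 241 247 247
 247 247]
[ 19  21  26  22  24  24 160 247 248 212  91 102 100 102 102 204 246 246
 246 246]
[ 23  25  23  20  22  23  62 239 248 245 126  91 100 101  98 124 243 246
 247 246]
```

```bash
python3 -m pendant '{"rot":[[0,0,-0.028],[0,0,0],[0,0,0],[0,0,0],[0,0,0]],"dp":[[0,0,0],[20.4,5.7,51.5],[20.4,5.7,51.5],[20.4,5.7,51.5],[20.4,5.7,51.5]],"claw":[-1,-1,-1,-1,-1]}'; python3 -m pendant '{"rot":[[0,0,0],[0,0,0],[0,0,0],[0,0,0],[0,0,0]],"dp":[[0,0,0],[0,-15,0],[0,-15,0],[0,-15,0],[0,-15,0]],"claw":[-1,-1,-1,-1,-1]}'
python3 - <<'E'
from h import *
st()
C=cam('wrist'); cv2.imwrite('pics/f_w.png',C[0]); cv2.imwrite('pics/f_s.png',cam('side')[0])
print(pp('door_tab','side'),pp('door_tab','scene'))
E
```

```text
time: 6.05
position: [0.5833, -0.0754, 0.1238]
eef_rot: [[1.0, -0.016, 0.001], [-0.016, -1.0, -0.0], [0.001, 0.0, -1.0]]
contact_force: [0.4, -0.1, 0.0]
finger_gap: -0.003
time: 6.68
position: [0.5846, -0.0143, 0.1272]
eef_rot: [[1.0, -0.017, 0.003], [-0.017, -1.0, -0.001], [0.003, 0.001, -1.0]]
contact_force: [1.2, -2.5, 1.7]
finger_gap: 0.001
t 6.67 pos [ 0.5846 -0.0143  0.1272] F [ 1.2 -2.5  1.7] gap 0.001
x [ 1.    -0.017  0.003] y [-0.017 -1.     0.001] z [ 0.003 -0.001 -1.   ]
[(0.89, [0.587, 0.015, 0.112])] [(0.7, [0.579, -0.007, 0.113]), (0.53, [0.582, -0.028, 0.001])]
```

View pics/f_w.png

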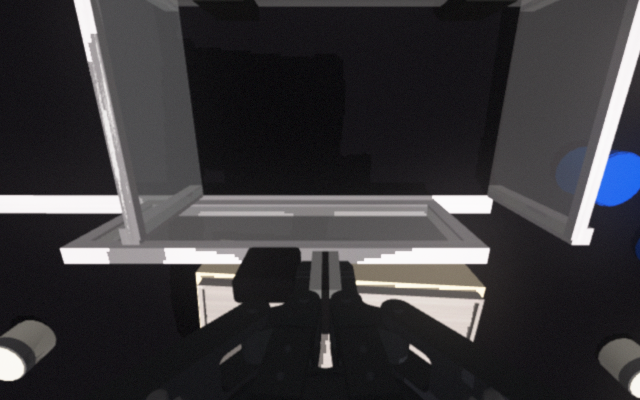

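```bash
python3 -m pendant '{"rot":[[0,0,0],[0,0,0],[0,0,0],[0,0,0],[0,0,0]],"dp":[[0,-30,0],[0,-38,0],[0,-38,0],[0,-38,0],[0,-30,0]],"claw":[-1,-1,-1,-1,-1]}'; python3 -m pendant '{"rot":[[0,0,0],[0,0,0],[0,0,0],[0,0,0],[0,0,0]],"dp":[[0,-8,0],[0,-6,0],[0,-5,0],[0,-4,0],[0,0,0]],"claw":[-1,-1,-1,-1,-1]}'
python3 - <<'E'
from h import *
st()
C=cam('wrist'); cv2.imwrite('pics/g_w.png',C[0]); cam('scene');cam('side')
print(pp('door_tab','side'),pp('door_tab','scene'))
E
```

```text
time: 7.5
position: [0.5866, 0.1591, 0.1251]
eef_rot: [[1.0, -0.017, -0.001], [-0.017, -1.0, -0.001], [-0.0, 0.001, -1.0]]
contact_force: [1.8, -3.6, 0.6]
finger_gap: 0.001
time: 8.12
position: [0.5871, 0.1815, 0.1251]
eef_rot: [[1.0, -0.017, -0.0], [-0.017, -1.0, 0.0], [-0.0, -0.0, -1.0]]
contact_force: [-0.7, 0.4, 0.4]
finger_gap: 0.001
t 8.12 pos [0.5871 0.1815 0.1251] F [-0.7  0.4  0.4] gap 0.001
x [ 1.    -0.017 -0.   ] y [-0.017 -1.    -0.   ] z [-0.  0. -1.]
[(0.78, [0.588, 0.207, 0.112])] [(0.83, [0.589, 0.214, 0.11])]
```

View pics/g_w.png

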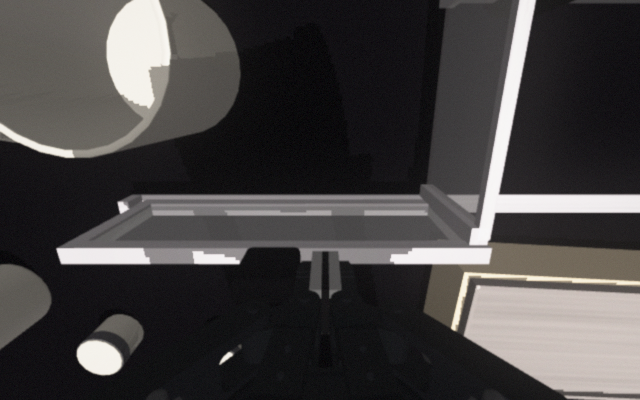

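```bash
python3 -m pendant '{"rot":[[0,0,0],[0,0,0],[0,0,0],[0,0,0],[0,0,0]],"dp":[[0,-2,0],[0,-2,0],[0,-2,0],[0,-1,0],[0,0,0]],"claw":[-1,-1,-1,-1,-1]}'
```

```text
time: 9.0
position: [0.5873, 0.185, 0.1254]
eef_rot: [[1.0, -0.019, -0.001], [-0.019, -1.0, -0.006], [-0.001, 0.006, -1.0]]
contact_force: [-2.5, -18.4, 3.7]
finger_gap: 0.001
```

```bash
python3 -m pendant '{"rot":[[0,0,0],[0,0,0],[0,0,0],[0,0,0],[0,0,0]],"dp":[[0,15,-10],[0,0,-60],[-49,27,-10],[-49,27,0],[-49,27,0]],"claw":[-1,-1,-1,-1,-1]}';python3 -m pendant '{"rot":[[0,0,0],[0,0,0],[0,0,0],[0,0,0],[0,0,0]],"dp":[[-49,25,0],[0,0,45],[0,0,50],[0,0,50],[0,0,0]],"claw":[-1,-1,-1,-1,-1]}'
python3 - <<'E'
from h import *
st()
C=cam('wrist'); cv2.imwrite('pics/i_w.png',C[0]); C=cam('scene');cv2.imwrite('pics/i_s.png',C[0])
for c in ('wrist','scene','side'): cam(c); print([pp(x,c) for x in ('balance','corner_left','corner_right','door_tab')])
E
```

```text
time: 9.62
position: [0.4376, 0.0949, 0.2062]
eef_rot: [[1.0, -0.016, 0.002], [-0.016, -1.0, 0.001], [0.002, -0.001, -1.0]]
contact_force: [0.5, -0.2, 0.7]
finger_gap: 0.003
time: 10.25
position: [0.3858, 0.071, 0.0573]
eef_rot: [[1.0, -0.017, -0.007], [-0.017, -1.0, 0.0], [-0.007, -0.0, -1.0]]
contact_force: [0.2, -0.4, 0.5]
finger_gap: -0.005
t 10.25 pos [0.3858 0.071  0.0573] F [ 0.2 -0.4  0.5] gap -0.005
x [ 1.    -0.017 -0.007] y [-0.017 -1.    -0.   ] z [-0.007  0.    -1.   ]
[[(0.97, [0.484, -0.025, -0.001])], [(0.86, [0.437, 0.064, 0.047])], [], []]
[[], [(0.54, [0.432, 0.062, 0.051])], [(0.41, [0.424, -0.098, 0.044])], [(0.85, [0.587, 0.213, 0.11])]]
[[(0.97, [0.486, -0.022, 0.001])], [(0.65, [0.436, 0.068, 0.046]), (0.35, [0.412, -0.321, 0.018])], [(0.59, [0.419, -0.099, 0.047])], [(0.96, [0.588, 0.209, 0.113])]]
```

View pics/i_w.png

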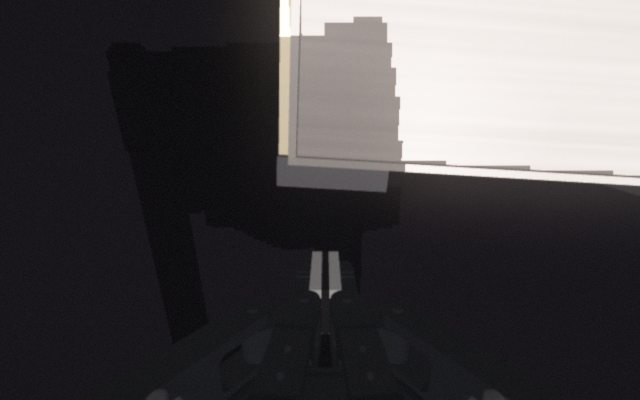

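View pics/i_s.png

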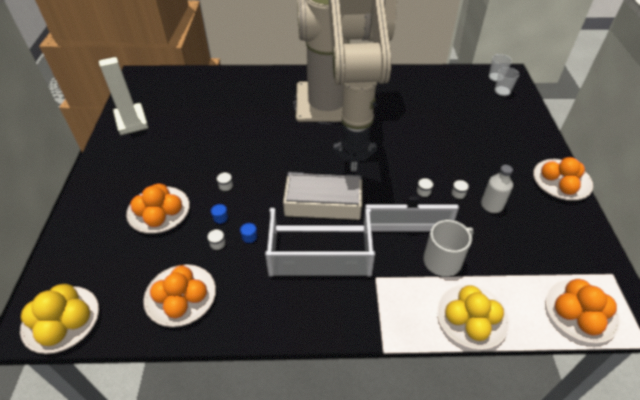

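```bash
python3 -m pendant '{"rot":[[0,0,0],[0,0,0],[0,0,0],[0,0,0],[0,0,0]],"dp":[[25,0,0],[10,0,0],[8,0,0],[7,0,0],[0,0,0]],"claw":[-1,-1,-1,-1,-1]}';python3 -m pendant '{"rot":[[0,0,0],[0,0,0],[0,0,0],[0,0,0],[0,0,0]],"dp":[[-30,0,0],[-5,56,0],[-5,56,0],[0,55,0],[0,0,0]],"claw":[-1,-1,-1,-1,-1]}'
python3 - <<'E'
from h import *
st()
for c in ('wrist','side','scene'): cam(c); print([pp(x,c) for x in ('balance','corner_left','corner_right')])
E
```

```text
time: 11.72
position: [0.4383, 0.0705, 0.0597]
eef_rot: [[1.0, -0.017, -0.002], [-0.017, -1.0, 0.0], [-0.002, -0.0, -1.0]]
contact_force: [-2.1, 1.4, 0.4]
finger_gap: 0.005
time: 12.35
position: [0.3962, -0.0995, 0.0608]
eef_rot: [[1.0, -0.023, 0.001], [-0.023, -1.0, -0.002], [0.001, 0.001, -1.0]]
contact_force: [0.2, -0.1, -0.3]
finger_gap: -0.005
t 12.35 pos [ 0.3962 -0.0995  0.0608] F [ 0.2 -0.1 -0.3] gap -0.005
x [ 1.    -0.023  0.001] y [-0.023 -1.     0.001] z [ 0.001 -0.002 -1.   ]
[[(0.69, [0.495, -0.025, 0.002])], [], [(0.66, [0.422, -0.093, 0.055])]]
[[(0.55, [0.495, -0.028, 0.003])], [], [(0.74, [0.521, -0.492, 0.001]), (0.65, [0.424, -0.094, 0.046])]]
[[(0.89, [0.494, -0.026, 0.002])], [], [(0.43, [0.426, -0.092, 0.045])]]
```

```bash
python3 -m pendant '{"rot":[[0,0,0],[0,0,0],[0,0,0],[0,0,0],[0,0,0]],"dp":[[14,0,0],[10,0,0],[10,0,0],[10,0,0],[3,0,0]],"claw":[-1,-1,-1,-1,-1]}';python3 -m pendant '{"rot":[[0,0,0],[0,0,0],[0,0,0],[0,0,0],[0,0,0]],"dp":[[-25,0,0],[-5,-56,0],[-5,-56,0],[0,-52,0],[0,0,0]],"claw":[-1,-1,-1,-1,-1]}'
python3 - <<'E'
from h import *
st()
for c in ('wrist','side','scene'): cam(c); print([pp(x,c) for x in ('balance','corner_left','corner_right')])
E
```

```text
time: 13.58
position: [0.4425, -0.0972, 0.0598]
eef_rot: [[1.0, -0.017, -0.003], [-0.017, -1.0, -0.0], [-0.003, 0.0, -1.0]]
contact_force: [-8.0, -3.1, 5.6]
finger_gap: 0.002
time: 14.2
position: [0.411, 0.0709, 0.0605]
eef_rot: [[1.0, -0.012, 0.001], [-0.012, -1.0, 0.001], [0.001, -0.001, -1.0]]
contact_force: [0.7, -0.1, -0.1]
finger_gap: 0.002
t 14.2 pos [0.411  0.0709 0.0605] F [ 0.7 -0.1 -0.1] gap 0.002
x [ 1.    -0.012  0.001] y [-0.012 -1.    -0.001] z [ 0.001  0.001 -1.   ]
[[(0.83, [0.51, -0.023, -0.001])], [], []]
[[(0.7, [0.511, -0.021, -0.0])], [(0.55, [0.453, 0.065, 0.047])], [(0.55, [0.458, -0.098, 0.046])]]
[[(0.74, [0.515, -0.02, -0.001]), (0.26, [0.525, -0.494, -0.004])], [(0.46, [0.454, 0.06, 0.05])], [(0.59, [0.502, 0.473, 0.001]), (0.48, [0.455, -0.093, 0.046])]]
```

```bash
python3 -m pendant '{"rot":[[0,0,0],[0,0,0],[0,0,0],[0,0,0],[0,0,0]],"dp":[[26,0,0],[10,0,0],[10,0,0],[10,0,0],[5,0,0]],"claw":[-1,-1,-1,-1,-1]}';python3 -m pendant '{"rot":[[0,0,0],[0,0,0],[0,0,0],[0,0,0],[0,0,0]],"dp":[[-30,0,0],[-5,56,0],[-5,56,0],[0,56,0],[0,0,0]],"claw":[-1,-1,-1,-1,-1]}'
python3 - <<'E'
from h import *
st()
for c in ('wrist','side','scene'): cam(c); print([pp(x,c) for x in ('balance','corner_left','corner_right')])
E
```

```text
time: 15.42
position: [0.4707, 0.0671, 0.0595]
eef_rot: [[1.0, -0.017, -0.004], [-0.017, -1.0, 0.001], [-0.004, -0.001, -1.0]]
contact_force: [-8.1, 4.9, 4.9]
finger_gap: 0.001
time: 16.05
position: [0.4291, -0.1041, 0.0607]
eef_rot: [[1.0, -0.022, 0.001], [-0.022, -1.0, -0.001], [0.001, 0.001, -1.0]]
contact_force: [0.5, 0.4, -0.0]
finger_gap: -0.001
t 16.05 pos [ 0.4291 -0.1041  0.0607] F [ 0.5  0.4 -0. ] gap -0.001
x [ 1.    -0.022  0.001] y [-0.022 -1.     0.001] z [ 0.001 -0.001 -1.   ]
[[(0.94, [0.526, -0.028, 0.0])], [], [(0.55, [0.458, -0.093, 0.051])]]
[[(0.79, [0.529, -0.023, 0.001]), (0.54, [0.664, -0.034, -0.002])], [], [(0.45, [0.457, -0.091, 0.045])]]
[[(0.62, [0.525, -0.025, -0.001])], [(0.51, [0.478, 0.066, 0.049])], [(0.4, [0.457, -0.091, 0.046])]]
```

```bash
python3 -m pendant '{"rot":[[0,0,0],[0,0,0],[0,0,0],[0,0,0],[0,0,0]],"dp":[[14,-4,0],[10,0,0],[10,0,0],[10,0,0],[0,0,0]],"claw":[-1,-1,-1,-1,-1]}';python3 -m pendant '{"rot":[[0,0,0],[0,0,0],[0,0,0],[0,0,0],[0,0,0]],"dp":[[-25,0,0],[-5,-55,0],[-5,-55,0],[0,-50,0],[0,0,0]],"claw":[-1,-1,-1,-1,-1]}'
python3 - <<'E'
from h import *
st()
for c in ('wrist','side','scene'): cam(c); print([pp(x,c) for x in ('balance','corner_left','corner_right')])
E
```

```text
time: 17.27
position: [0.4735, -0.0975, 0.0601]
eef_rot: [[1.0, -0.017, -0.0], [-0.017, -1.0, 0.0], [-0.0, -0.0, -1.0]]
contact_force: [-1.0, 0.0, -0.1]
finger_gap: -0.002
time: 17.9
position: [0.4408, 0.0661, 0.0605]
eef_rot: [[1.0, -0.012, 0.001], [-0.012, -1.0, 0.001], [0.001, -0.001, -1.0]]
contact_force: [-0.2, -0.9, 0.4]
finger_gap: -0.005
t 17.9 pos [0.4408 0.0661 0.0605] F [-0.2 -0.9  0.4] gap -0.005
x [ 1.    -0.012  0.001] y [-0.012 -1.    -0.001] z [ 0.001  0.001 -1.   ]
[[(0.74, [0.541, -0.022, -0.001])], [(0.7, [0.484, 0.062, 0.045])], []]
[[], [(0.65, [0.486, 0.068, 0.045])], [(0.73, [0.486, -0.098, 0.045])]]
[[(0.65, [0.54, -0.02, 0.001])], [], [(0.48, [0.487, -0.095, 0.045])]]
```

```bash
python3 -m pendant '{"rot":[[0,0,0],[0,0,0],[0,0,0],[0,0,0],[0,0,0]],"dp":[[30,0,0],[10,1,0],[10,2,0],[10,2,0],[4,1,0]],"claw":[-1,-1,-1,-1,-1]}';python3 -m pendant '{"rot":[[0,0,0],[0,0,0],[0,0,0],[0,0,0],[0,0,0]],"dp":[[-30,0,0],[-5,54,0],[-5,54,0],[0,54,0],[0,0,0]],"claw":[-1,-1,-1,-1,-1]}'
python3 - <<'E'
from h import *
st()
for c in ('wrist','side','scene'): cam(c); print([pp(x,c) for x in ('balance','corner_left','corner_right')])
E
```

```text
time: 19.12
position: [0.5035, 0.0566, 0.0594]
eef_rot: [[1.0, -0.017, -0.004], [-0.017, -1.0, 0.001], [-0.004, -0.001, -1.0]]
contact_force: [-6.6, 4.6, 3.2]
finger_gap: -0.006
time: 19.75
position: [0.462, -0.1086, 0.0607]
eef_rot: [[1.0, -0.022, 0.001], [-0.022, -1.0, -0.001], [0.001, 0.001, -1.0]]
contact_force: [-0.4, 1.1, 0.4]
finger_gap: 0.001
t 19.75 pos [ 0.462  -0.1086  0.0607] F [-0.4  1.1  0.4] gap 0.001
x [ 1.    -0.022  0.001] y [-0.022 -1.     0.001] z [ 0.001 -0.001 -1.   ]
[[(0.85, [0.562, -0.025, -0.003])], [], [(0.76, [0.494, -0.096, 0.05])]]
[[(0.74, [0.564, -0.029, 0.002])], [(0.39, [0.514, 0.065, 0.048])], [(0.66, [0.663, -0.031, -0.003]), (0.52, [0.493, -0.098, 0.045])]]
[[(0.94, [0.564, -0.029, 0.0])], [(0.61, [0.513, 0.059, 0.051])], [(0.38, [0.495, -0.095, 0.046])]]
```

```bash
python3 -m pendant '{"rot":[[0,0,0],[0,0,0],[0,0,0],[0,0,0],[0,0,0]],"dp":[[18,-12,0],[10,2,0],[10,4,0],[8,4,0],[0,0,0]],"claw":[-1,-1,-1,-1,-1]}';python3 -m pendant '{"rot":[[0,0,0],[0,0,0],[0,0,0],[0,0,0],[0,0,0]],"dp":[[-25,0,0],[-5,-56,0],[-5,-56,0],[0,-56,0],[0,0,0]],"claw":[-1,-1,-1,-1,-1]}'
python3 - <<'E'
from h import *
st()
for c in ('wrist','side','scene'): C=cam(c); print([pp(x,c) for x in ('balance','corner_left','corner_right')]); cv2.imwrite(f'pics/j_{c}.png',C[0])
E
```

```text
time: 20.98
position: [0.5082, -0.1044, 0.06]
eef_rot: [[1.0, -0.017, -0.001], [-0.017, -1.0, -0.0], [-0.001, 0.0, -1.0]]
contact_force: [-0.1, -0.4, 0.3]
finger_gap: -0.0
time: 21.6
position: [0.4759, 0.0678, 0.0606]
eef_rot: [[1.0, -0.012, 0.001], [-0.012, -1.0, 0.001], [0.001, -0.001, -1.0]]
contact_force: [0.2, -0.3, -0.5]
finger_gap: -0.001
t 21.6 pos [0.4759 0.0678 0.0606] F [ 0.2 -0.3 -0.5] gap -0.001
x [ 1.    -0.012  0.001] y [-0.012 -1.    -0.001] z [ 0.001  0.001 -1.   ]
[[(0.85, [0.574, -0.032, -0.001])], [(0.94, [0.515, 0.051, 0.047])], []]
[[(0.85, [0.58, -0.029, -0.001])], [(0.56, [0.517, 0.051, 0.046])], [(0.59, [0.52, -0.111, 0.047]), (0.32, [0.664, -0.035, -0.004])]]
[[(0.75, [0.576, -0.032, 0.0])], [(0.75, [0.414, -0.315, 0.018]), (0.59, [0.512, 0.049, 0.046])], [(0.5, [0.522, -0.109, 0.047]), (0.18, [0.523, -0.497, -0.002])]]
```

View pics/j_wrist.png

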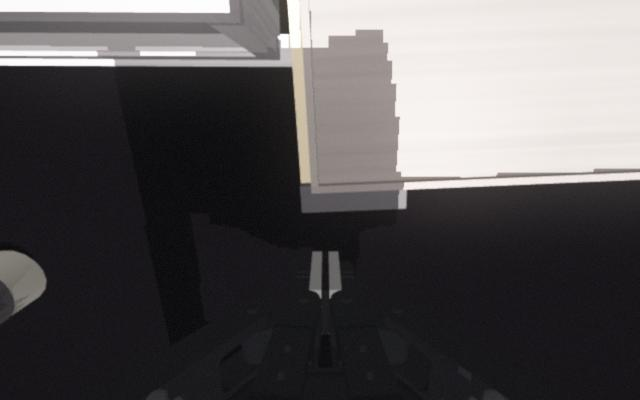

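View pics/j_scene.png

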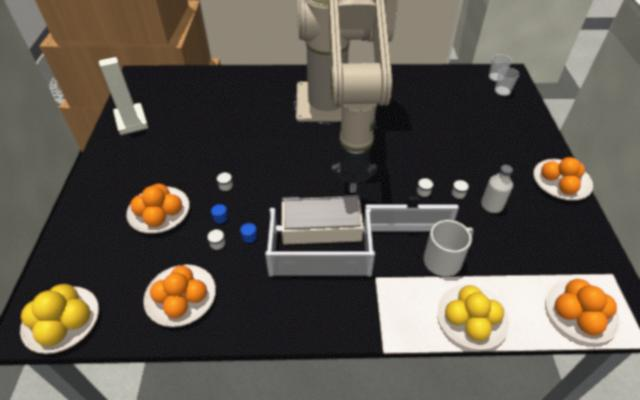

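```bash
python3 -m pendant '{"rot":[[0,0,0],[0,0,0],[0,0,0],[0,0,0],[0,0,0]],"dp":[[24,14,0],[10,0,0],[10,0,0],[10,0,0],[4,0,0]],"claw":[-1,-1,-1,-1,-1]}';python3 -m pendant '{"rot":[[0,0,0],[0,0,0],[0,0,0],[0,0,0],[0,0,0]],"dp":[[-30,0,0],[-5,54,0],[-5,54,0],[0,54,0],[0,0,0]],"claw":[-1,-1,-1,-1,-1]}'
python3 - <<'E'
from h import *
st()
for c in ('wrist','side','scene'): C=cam(c); print([pp(x,c) for x in ('balance','corner_left','corner_right')]); cv2.imwrite(f'pics/j_{c}.png',C[0])
E
```

```text
time: 22.82
position: [0.5325, 0.0505, 0.0595]
eef_rot: [[1.0, -0.017, -0.004], [-0.017, -1.0, 0.001], [-0.004, -0.001, -1.0]]
contact_force: [-8.0, 3.9, 5.4]
finger_gap: 0.002
time: 23.45
position: [0.4911, -0.1149, 0.0607]
eef_rot: [[1.0, -0.022, 0.001], [-0.022, -1.0, -0.001], [0.001, 0.001, -1.0]]
contact_force: [0.1, 1.2, -0.4]
finger_gap: -0.002
t 23.45 pos [ 0.4911 -0.1149  0.0607] F [ 0.1  1.2 -0.4] gap -0.002
x [ 1.    -0.022  0.001] y [-0.022 -1.     0.001] z [ 0.001 -0.001 -1.   ]
[[(0.79, [0.587, -0.034, -0.002])], [], [(0.61, [0.523, -0.106, 0.049])]]
[[(0.95, [0.593, -0.035, -0.0]), (0.18, [0.594, -0.033, 0.059])], [(0.5, [0.456, 0.388, 0.018]), (0.47, [0.542, 0.056, 0.048])], [(0.73, [0.594, -0.037, -0.001]), (0.49, [0.524, -0.104, 0.046])]]
[[(0.79, [0.593, -0.034, 0.001])], [(0.58, [0.544, 0.053, 0.049]), (0.51, [0.587, 0.216, 0.11])], [(0.58, [0.524, -0.104, 0.044])]]
```

```bash
python3 -m pendant '{"rot":[[0,0,0],[0,0,0],[0,0,0],[0,0,0],[0,0,0]],"dp":[[20,-8,0],[10,0,0],[10,0,0],[10,2,0],[2,0,0]],"claw":[-1,-1,-1,-1,-1]}';python3 -m pendant '{"rot":[[0,0,0],[0,0,0],[0,0,0],[0,0,0],[0,0,0]],"dp":[[-25,0,0],[-5,-54,0],[-5,-54,0],[0,-54,0],[0,0,0]],"claw":[-1,-1,-1,-1,-1]}'
python3 - <<'E'
from h import *
st()
for c in ('wrist','side','scene'): C=cam(c); print([pp(x,c) for x in ('balance','corner_left','corner_right')]); cv2.imwrite(f'pics/j_{c}.png',C[0])
E
```

```text
time: 24.68
position: [0.5423, -0.1072, 0.0598]
eef_rot: [[1.0, -0.017, -0.003], [-0.017, -1.0, -0.0], [-0.003, 0.0, -1.0]]
contact_force: [-8.5, -3.6, 6.3]
finger_gap: 0.0
time: 25.3
position: [0.5108, 0.0593, 0.0605]
eef_rot: [[1.0, -0.012, 0.001], [-0.012, -1.0, 0.001], [0.001, -0.001, -1.0]]
contact_force: [1.4, -1.1, 0.2]
finger_gap: 0.002
t 25.3 pos [0.5108 0.0593 0.0605] F [ 1.4 -1.1  0.2] gap 0.002
x [ 1.    -0.012  0.001] y [-0.012 -1.    -0.001] z [ 0.001  0.001 -1.   ]
[[(0.62, [0.61, -0.03, -0.002])], [(0.55, [0.549, 0.05, 0.049])], []]
[[(0.93, [0.61, -0.032, 0.003]), (0.42, [0.5, 0.477, -0.001])], [(0.6, [0.547, 0.051, 0.045])], [(0.65, [0.555, -0.111, 0.044]), (0.62, [0.524, -0.492, 0.001]), (0.32, [0.547, 0.053, 0.048])]]
[[(0.88, [0.608, -0.031, -0.001])], [(0.67, [0.587, 0.211, 0.111]), (0.44, [0.548, 0.049, 0.049])], [(0.58, [0.553, -0.108, 0.047])]]
```

```bash
python3 -m pendant '{"rot":[[0,0,0],[0,0,0],[0,0,0],[0,0,0],[0,0,0]],"dp":[[22,7,0],[10,0,0],[10,1,0],[10,1,0],[4,0,0]],"claw":[-1,-1,-1,-1,-1]}';python3 -m pendant '{"rot":[[0,0,0],[0,0,0],[0,0,0],[0,0,0],[0,0,0]],"dp":[[-30,0,0],[-5,53,0],[-5,53,0],[0,53,0],[0,0,0]],"claw":[-1,-1,-1,-1,-1]}'
python3 - <<'E'
from h import *
st()
for c in ('wrist','side','scene'): C=cam(c); print([pp(x,c) for x in ('balance','corner_left','corner_right')]); cv2.imwrite(f'pics/j_{c}.png',C[0])
E
```

```text
time: 26.52
position: [0.5655, 0.0467, 0.0595]
eef_rot: [[1.0, -0.017, -0.004], [-0.017, -1.0, 0.001], [-0.004, -0.001, -1.0]]
contact_force: [-9.1, 3.2, 4.6]
finger_gap: -0.0
time: 27.15
position: [0.5241, -0.1157, 0.0607]
eef_rot: [[1.0, -0.022, 0.001], [-0.022, -1.0, -0.001], [0.001, 0.001, -1.0]]
contact_force: [0.1, 0.8, 0.5]
finger_gap: 0.0
t 27.15 pos [ 0.5241 -0.1157  0.0607] F [0.1 0.8 0.5] gap 0.0
x [ 1.    -0.022  0.001] y [-0.022 -1.     0.001] z [ 0.001 -0.001 -1.   ]
[[(0.69, [0.627, -0.04, -0.002])], [], [(0.74, [0.563, -0.11, 0.05]), (0.54, [0.627, -0.035, 0.059])]]
[[(0.59, [0.63, -0.038, 0.004])], [(0.56, [0.577, 0.051, 0.047])], [(0.59, [0.556, -0.11, 0.045])]]
[[(0.9, [0.629, -0.036, 0.0])], [(0.41, [0.574, 0.05, 0.045])], [(0.53, [0.52, -0.495, -0.007]), (0.5, [0.56, -0.107, 0.048])]]
```

View pics/j_side.png

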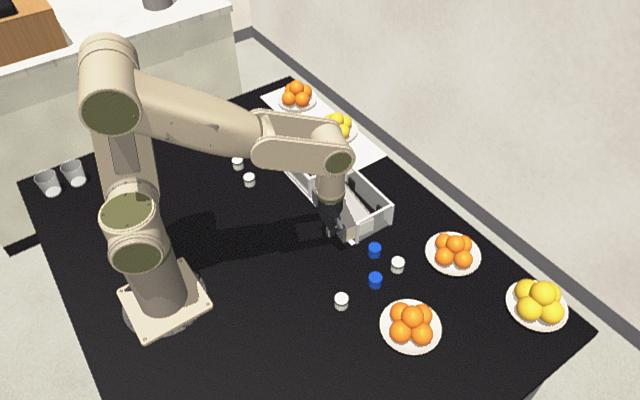

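```bash
python3 -m pendant '{"rot":[[0,0,0],[0,0,0],[0,0,0],[0,0,0],[0,0,0]],"dp":[[22,-6,0],[10,0,0],[10,0,0],[10,0,0],[2,0,0]],"claw":[-1,-1,-1,-1,-1]}';python3 -m pendant '{"rot":[[0,0,0],[0,0,0],[0,0,0],[0,0,0],[0,0,0]],"dp":[[-25,0,0],[-5,-53,0],[-5,-53,0],[0,-53,0],[0,0,0]],"claw":[-1,-1,-1,-1,-1]}'
python3 - <<'E'
from h import *
st()
for c in ('wrist','side','scene'): C=cam(c); print([pp(x,c) for x in ('balance','corner_left','corner_right')]); cv2.imwrite(f'pics/j_{c}.png',C[0])
E
```

```text
time: 28.38
position: [0.5772, -0.1078, 0.0598]
eef_rot: [[1.0, -0.017, -0.003], [-0.017, -1.0, -0.001], [-0.003, 0.001, -1.0]]
contact_force: [-8.9, -2.8, 6.1]
finger_gap: 0.001
time: 29.0
position: [0.5457, 0.0557, 0.0605]
eef_rot: [[1.0, -0.013, 0.001], [-0.013, -1.0, 0.001], [0.001, -0.001, -1.0]]
contact_force: [-0.6, -0.1, 0.3]
finger_gap: 0.001
t 29.0 pos [0.5457 0.0557 0.0605] F [-0.6 -0.1  0.3] gap 0.001
x [ 1.    -0.013  0.001] y [-0.013 -1.    -0.001] z [ 0.001  0.001 -1.   ]
[[(0.57, [0.642, -0.033, 0.001])], [(0.93, [0.581, 0.048, 0.047])], []]
[[(0.85, [0.644, -0.033, 0.001])], [(0.72, [0.666, -0.03, -0.002]), (0.52, [0.582, 0.05, 0.048])], [(0.74, [0.587, -0.113, 0.047])]]
[[(0.96, [0.644, -0.029, -0.001])], [(0.46, [0.581, 0.046, 0.047])], [(0.48, [0.591, -0.11, 0.043]), (0.31, [0.631, -0.311, 0.015])]]
```

```bash
python3 -m pendant '{"rot":[[0,0,0],[0,0,0],[0,0,0],[0,0,0],[0,0,0]],"dp":[[22,6,0],[10,0,0],[8,0,0],[6,0,0],[2,0,0]],"claw":[-1,-1,-1,-1,-1]}';python3 -m pendant '{"rot":[[0,0,0],[0,0,0],[0,0,0],[0,0,0],[0,0,0]],"dp":[[-25,0,0],[-5,53,0],[-5,53,0],[0,53,0],[0,0,0]],"claw":[-1,-1,-1,-1,-1]}'
python3 - <<'E'
from h import *
st()
for c in ('wrist','side','scene'): C=cam(c); print([pp(x,c) for x in ('balance','corner_left','corner_right')]); cv2.imwrite(f'pics/j_{c}.png',C[0])
E
```

```text
time: 30.22
position: [0.5923, 0.0464, 0.0596]
eef_rot: [[1.0, -0.017, -0.004], [-0.017, -1.0, 0.001], [-0.004, -0.001, -1.0]]
contact_force: [-8.5, 3.3, 5.0]
finger_gap: -0.004
time: 30.85
position: [0.556, -0.1164, 0.0606]
eef_rot: [[1.0, -0.022, 0.001], [-0.022, -1.0, -0.001], [0.001, 0.001, -1.0]]
contact_force: [-0.8, 0.4, 0.6]
finger_gap: -0.001
t 30.85 pos [ 0.556  -0.1164  0.0606] F [-0.8  0.4  0.6] gap -0.001
x [ 1.    -0.022  0.001] y [-0.022 -1.     0.001] z [ 0.001 -0.001 -1.   ]
[[(0.85, [0.654, -0.039, -0.001])], [], [(0.94, [0.59, -0.11, 0.048])]]
[[(0.65, [0.657, -0.034, 0.002])], [(0.7, [0.602, 0.053, 0.045])], [(0.55, [0.594, -0.106, 0.048])]]
[[(0.61, [0.654, -0.036, -0.0])], [(0.48, [0.601, 0.051, 0.05])], [(0.58, [0.592, -0.11, 0.048]), (0.19, [0.695, 0.291, 0.001])]]
```

```bash
python3 -m pendant '{"rot":[[0,0,0],[0,0,0],[0,0,0],[0,0,0],[0,0,0]],"dp":[[22,-6,0],[6,0,0],[5,0,0],[4,0,0],[1,0,0]],"claw":[-1,-1,-1,-1,-1]}';python3 -m pendant '{"rot":[[0,0,0],[0,0,0],[0,0,0],[0,0,0],[0,0,0]],"dp":[[-25,0,0],[-5,-53,0],[-5,-53,0],[0,-53,0],[0,0,0]],"claw":[-1,-1,-1,-1,-1]}'
python3 - <<'E'
from h import *
st()
for c in ('wrist','side','scene'): C=cam(c); print([pp(x,c) for x in ('balance','corner_left','corner_right')]); cv2.imwrite(f'pics/j_{c}.png',C[0])
E
```

```text
time: 32.08
position: [0.5925, -0.1082, 0.0598]
eef_rot: [[1.0, -0.017, -0.004], [-0.017, -1.0, -0.001], [-0.004, 0.001, -1.0]]
contact_force: [-7.7, -3.2, 5.5]
finger_gap: -0.002
time: 32.7
position: [0.5614, 0.0553, 0.0604]
eef_rot: [[1.0, -0.013, 0.0], [-0.013, -1.0, 0.001], [0.0, -0.001, -1.0]]
contact_force: [0.4, -0.1, 0.6]
finger_gap: 0.001
t 32.7 pos [0.5614 0.0553 0.0604] F [ 0.4 -0.1  0.6] gap 0.001
x [ 1.    -0.013  0.   ] y [-0.013 -1.    -0.001] z [ 0.     0.001 -1.   ]
[[], [(0.56, [0.605, 0.049, 0.049])], []]
[[(0.6, [0.663, -0.033, 0.002])], [(0.54, [0.607, 0.052, 0.045])], [(0.55, [0.601, -0.112, 0.044])]]
[[(0.94, [0.666, -0.035, 0.0]), (0.7, [0.523, -0.499, -0.003])], [(0.47, [0.602, 0.048, 0.048])], [(0.52, [0.605, -0.112, 0.047])]]
```

```bash
python3 -m pendant '{"rot":[[0,0,0],[0,0,0],[0,0,0],[0,0,0],[0,0,0]],"dp":[[25,6,0],[5,0,0],[4,0,0],[3,0,0],[0,0,0]],"claw":[-1,-1,-1,-1,-1]}'
```

```text
time: 33.92
position: [0.597, 0.0461, 0.0597]
eef_rot: [[1.0, -0.017, -0.003], [-0.017, -1.0, 0.001], [-0.003, -0.001, -1.0]]
contact_force: [-4.5, 1.5, 2.6]
finger_gap: -0.001
```

```bash
python3 -m pendant '{"rot":[[0,0,0],[0,0,0],[0,0,0],[0,0,0],[0,0,0]],"dp":[[1,0,0],[1,0,0],[1,0,0],[0,0,0],[0,0,0]],"claw":[-1,-1,-1,-1,-1]}'
```

```text
time: 34.55
position: [0.5988, 0.0463, 0.0596]
eef_rot: [[1.0, -0.017, -0.006], [-0.017, -1.0, 0.001], [-0.006, -0.001, -1.0]]
contact_force: [-11.8, 2.6, 6.9]
finger_gap: -0.001
```

```bash
python3 -m pendant '{"rot":[[0,0,0],[0,0,0],[0,0,0],[0,0,0],[0,0,0]],"dp":[[-25,0,0],[-5,53,0],[-5,53,0],[0,48,0],[25,0,0]],"claw":[-1,-1,-1,-1,-1]}';python3 -m pendant '{"rot":[[0,0,0],[0,0,0],[0,0,0],[0,0,0],[0,0,0]],"dp":[[4,0,0],[3,0,0],[3,0,0],[2,0,0],[0,0,0]],"claw":[-1,-1,-1,-1,-1]}'
```

```text
time: 35.17
position: [0.5876, -0.1117, 0.0601]
eef_rot: [[1.0, -0.021, -0.001], [-0.021, -1.0, -0.001], [-0.001, 0.001, -1.0]]
contact_force: [1.3, 0.2, 0.6]
finger_gap: 0.002
time: 35.8
position: [0.5965, -0.1081, 0.0593]
eef_rot: [[1.0, -0.016, -0.01], [-0.016, -1.0, 0.0], [-0.01, 0.0, -1.0]]
contact_force: [-19.0, -3.1, 12.4]
finger_gap: 0.001
```

```bash
python3 -m pendant '{"rot":[[0,0,0],[0,0,0],[0,0,0],[0,0,0],[0,0,0]],"dp":[[-25,0,0],[-5,-53,0],[-5,-53,0],[0,-48,0],[28,0,0]],"claw":[-1,-1,-1,-1,-1]}';python3 -m pendant '{"rot":[[0,0,0],[0,0,0],[0,0,0],[0,0,0],[0,0,0]],"dp":[[4,0,0],[3,0,0],[3,0,0],[2,0,0],[0,0,0]],"claw":[-1,-1,-1,-1,-1]}'; python3 -m pendant '{"rot":[[0,0,0],[0,0,0],[0,0,0],[0,0,0],[0,0,0]],"dp":[[-25,0,0],[-5,53,0],[-5,53,0],[0,48,0],[28,0,0]],"claw":[-1,-1,-1,-1,-1]}'
```

```text
time: 36.42
position: [0.5942, 0.0501, 0.0596]
eef_rot: [[1.0, -0.012, -0.003], [-0.012, -1.0, 0.001], [-0.003, -0.001, -1.0]]
contact_force: [0.1, -0.6, 0.2]
finger_gap: 0.003
time: 37.05
position: [0.5993, 0.0467, 0.058]
eef_rot: [[1.0, -0.016, -0.02], [-0.016, -1.0, 0.001], [-0.02, -0.001, -1.0]]
contact_force: [-40.2, 3.9, 26.4]
finger_gap: -0.002
time: 37.67
position: [0.5968, -0.1119, 0.06]
eef_rot: [[1.0, -0.021, -0.003], [-0.021, -1.0, -0.001], [-0.003, 0.001, -1.0]]
contact_force: [-22.8, -2.6, 12.7]
finger_gap: -0.0
```

```bash
python3 -m pendant '{"rot":[[0,0,0],[0,0,0],[0,0,0],[0,0,0],[0,0,0]],"dp":[[4,0,0],[2,0,0],[2,0,0],[1,0,0],[0,0,0]],"claw":[-1,-1,-1,-1,-1]}'
```

```text
time: 38.3
position: [0.5968, -0.1104, 0.0586]
eef_rot: [[1.0, -0.018, -0.024], [-0.018, -1.0, -0.001], [-0.024, 0.001, -1.0]]
contact_force: [-54.1, -9.5, 35.7]
finger_gap: -0.002
```

```bash
python3 -m pendant '{"rot":[[0,0,0],[0,0,0],[0,0,0],[0,0,0],[0,0,0]],"dp":[[-30,0,0],[-40,0,-15],[-20,0,-58],[0,0,-62],[0,0,-62]],"claw":[-1,-1,0,1,1]}';python3 -m pendant '{"rot":[[0,0,0],[0,0,0],[0,0,0],[0,0,0],[0,0,0]],"dp":[[0,-40,-40],[0,-40,0],[0,0,0],[0,0,0],[0,0,0]],"claw":[1,1,1,1,1]}'
python3 - <<'E'
from h import *
st()
O=np.array([.583,-.0333]);th=-.0155;Rs=np.array([[np.cos(th),-np.sin(th)],[np.sin(th),np.cos(th)]])
for c in ('wrist','side','scene'):
    C=cam(c); cv2.imwrite(f'pics/k_{c}.png',C[0])
    for t in ('balance','corner_left','corner_right','pan','door_tab','jug','shield'):
        print(c,t,[(p,np.round(Rs.T@(np.array(q[:2])-O),4)) for p,q in pp(t,c)][:2])
    print(pp('pot2_centre',c),pp('pot4_centre',c))
E
```

```text
time: 38.92
position: [0.5167, -0.1067, 0.2588]
eef_rot: [[1.0, -0.017, -0.001], [-0.017, -1.0, 0.0], [-0.001, -0.0, -1.0]]
contact_force: [1.9, 0.3, -0.2]
finger_gap: 0.635
time: 39.55
position: [0.519, -0.0279, 0.2965]
eef_rot: [[1.0, -0.018, -0.001], [-0.018, -1.0, -0.0], [-0.001, 0.0, -1.0]]
contact_force: [0.0, -0.1, -0.1]
finger_gap: 1.002
t 39.55 pos [ 0.519  -0.0279  0.2965] F [ 0.  -0.1 -0.1] gap 1.002
x [ 1.    -0.018 -0.001] y [-0.018 -1.     0.   ] z [-0.001 -0.    -1.   ]
wrist balance [(0.82, array([ 0.084 , -0.0014]))]
wrist corner_left [(0.83, array([0.0288, 0.0808]))]
wrist corner_right [(0.61, array([ 0.0252, -0.0783]))]
wrist pan [(0.95, array([0.085 , 0.0036]))]
wrist door_tab [(0.61, array([-0.0018,  0.2453]))]
wrist jug [(0.93, array([0.11 , 0.326]))]
wrist shield []
[(0.91, [0.612, -0.228, 0.017]), (0.76, [0.599, -0.282, 0.019]), (0.68, [0.541, -0.314, 0.016])] [(0.35, [0.608, -0.11, 0.05])]
side balance [(0.67, array([0.082 , 0.0016])), (0.37, array([0.0879, 0.0047]))]
side corner_left [(0.68, array([0.0257, 0.0867]))]
side corner_right [(0.54, array([ 0.0252,
[... 190 characters left out ...]
ray([ 0.0252, -0.0793]))]
side shield [(0.63, array([0.005 , 0.0004]))]
[(0.76, [0.539, -0.318, 0.019]), (0.67, [0.613, -0.227, 0.013]), (0.51, [0.605, -0.282, 0.018]), (0.28, [0.668, -0.03, 0.06])] [(0.72, [0.415, -0.318, 0.018]), (0.35, [0.501, 0.48, 0.0])]
scene balance [(0.91, array([0.084 , 0.0006]))]
scene corner_left [(0.45, array([0.0248, 0.0797]))]
scene corner_right [(0.47, array([ 0.0242, -0.0743]))]
scene pan []
scene door_tab [(0.66, array([-0.0018,  0.2473]))]
scene jug [(0.97, array([0.109, 0.323])), (0.49, array([ 0.0262, -0.0773]))]
scene shield []
[(0.75, [0.598, -0.278, 0.018]), (0.71, [0.543, -0.32, 0.021]), (0.51, [0.613, -0.226, 0.017])] [(0.48, [0.413, -0.316, 0.022])]
```

View pics/k_wrist.png

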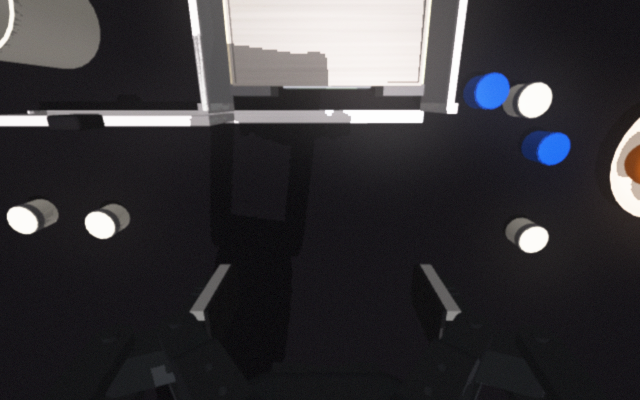

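View pics/k_scene.png

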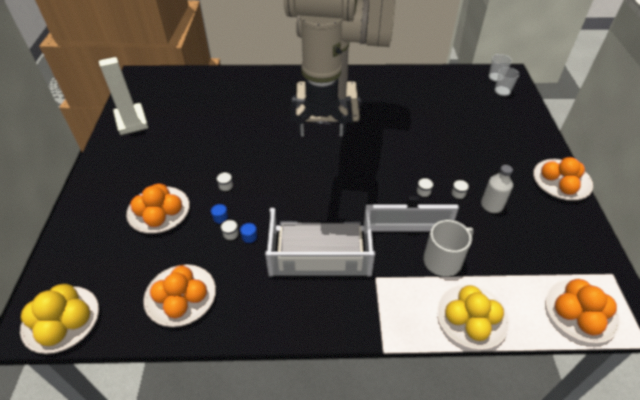

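```bash
python3 - <<'E'
from h import *
print(np.round(r.read_state()['joints'],3))
cam('wrist')
for k in (1,2,3,4,5):
  print([pp(f'pot{k}_centre',c) for c in ('wrist','scene')])
E
```

```text
[-0.151 -0.102  1.638  0.     1.606  1.437]
[[], []]
[[(0.73, [0.54, -0.312, 0.016]), (0.73, [0.611, -0.23, 0.016]), (0.61, [0.618, -0.035, 0.029]), (0.6, [0.587, -0.029, 0.004]), (0.57, [0.604, -0.283, 0.022])], [(0.75, [0.598, -0.278, 0.018]), (0.71, [0.543, -0.32, 0.021]), (0.51, [0.613, -0.226, 0.017])]]
[[(0.61, [0.46, 0.387, 0.021])], [(0.64, [0.457, 0.386, 0.017])]]
[[(0.89, [0.415, -0.315, 0.016]), (0.29, [0.587, 0.214, 0.114])], [(0.48, [0.413, -0.316, 0.022])]]
[[(0.91, [0.445, 0.285, 0.02])], [(0.79, [0.449, 0.287, 0.019])]]
```

```bash
python3 -m pendant '{"rot":[[0,0,-0.175],[0,0,-0.175],[0,0,-0.175],[0,0,-0.175],[0,0,-0.175]],"dp":[[0,0,10],[0,0,10],[0,0,10],[0,0,10],[0,0,10]],"claw":[1,1,1,1,1]}';python3 -m pendant '{"rot":[[0,0,-0.175],[0,0,-0.175],[0,0,-0.175],[0,0,-0.173],[0,0,0]],"dp":[[0,0,10],[0,0,10],[0,0,10],[0,0,0],[60,-10,0]],"claw":[1,1,1,1,1]}'
python3 - <<'E'
from h import *
st(); print(tool([.447,.286,.15]))
E
```

```text
time: 42.22
position: [0.5195, -0.0272, 0.247]
eef_rot: [[0.65, 0.76, -0.0], [0.76, -0.65, 0.0], [-0.0, -0.0, -1.0]]
contact_force: [0.1, 0.6, 0.5]
finger_gap: 0.996
time: 42.85
position: [0.5109, 0.0307, 0.2171]
eef_rot: [[0.016, 1.0, 0.0], [1.0, -0.016, -0.001], [-0.001, 0.0, -1.0]]
contact_force: [0.4, 0.7, -0.3]
finger_gap: 1.001
t 42.85 pos [0.5109 0.0307 0.2171] F [ 0.4  0.7 -0.3] gap 1.001
x [ 0.016  1.    -0.001] y [ 1.    -0.016  0.   ] z [ 0.    -0.001 -1.   ]
[254.31401954 -67.98742079  66.86910955]
```

```bash
python3 -m pendant '{"rot":[[0,0,0],[0,0,0],[0,0,0],[0,0,0],[0,0,0]],"dp":[[51,-13.6,12],[51,-13.6,12],[51,-13.6,12],[51,-13.6,12],[50,-13.6,12]],"claw":[1,1,1,1,1]}'
python3 - <<'E'
from h import *
st(); C=cam('wrist'); cv2.imwrite('pics/l.png',C[0]); print([pp(f'pot{k}_centre','wrist') for k in (1,3,5)])
E
```

```text
time: 43.48
position: [0.4456, 0.2896, 0.1571]
eef_rot: [[0.015, 1.0, 0.001], [1.0, -0.015, 0.0], [0.0, 0.001, -1.0]]
contact_force: [1.7, -0.8, -0.2]
finger_gap: 1.002
t 43.48 pos [0.4456 0.2896 0.1571] F [ 1.7 -0.8 -0.2] gap 1.002
x [0.015 1.    0.   ] y [ 1.    -0.015  0.001] z [ 0.001  0.    -1.   ]
[[], [(0.59, [0.459, 0.388, 0.019])], [(0.74, [0.443, 0.285, 0.02])]]
```

View pics/l.png

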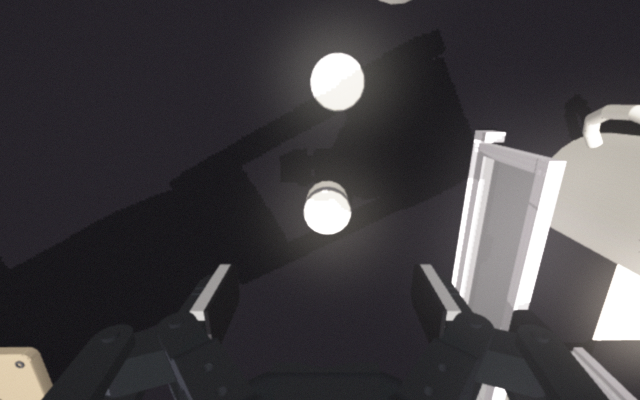

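```bash
python3 -m pendant '{"rot":[[0,0,0],[0,0,0],[0,0,0],[0,0,0],[0,0,0]],"dp":[[-4,0,45],[0,0,50],[0,0,28],[0,0,10],[0,0,0]],"claw":[1,1,1,1,1]}'; python3 -m pendant '{"rot":[[0,0,0],[0,0,0],[0,0,0],[0,0,0],[0,0,0]],"dp":[[0,0,0],[0,0,0],[0,0,0],[0,0,0],[0,0,0]],"claw":[-1,-1,-1,-1,-1]}' 40;  python3 -m pendant '{"rot":[[0,0,0],[0,0,0],[0,0,0],[0,0,0],[0,0,0]],"dp":[[0,0,0],[0,0,-10],[0,0,-50],[0,0,-60],[0,0,-60]],"claw":[-1,-1,-1,-1,-1]}'; python3 - <<'E'
from h import *
st(); C=cam('wrist'); cv2.imwrite('pics/m.png',C[0]); 
O=np.array([.583,-.0333]);th=-.0155;Rs=np.array([[np.cos(th),-np.sin(th)],[np.sin(th),np.cos(th)]])
for y in (.072,.024,-.024,-.072):
  p=O+Rs@np.array([.0825,y]); print(y,np.round(p,4),tool([*p,.2]))
E
```

```text
time: 44.3
position: [0.4467, 0.2833, 0.0246]
eef_rot: [[0.016, 1.0, 0.0], [1.0, -0.016, -0.0], [-0.0, 0.0, -1.0]]
contact_force: [-0.6, -0.1, 0.6]
finger_gap: 1.003
time: 44.92
position: [0.447, 0.2844, 0.0257]
eef_rot: [[0.015, 1.0, 0.002], [1.0, -0.015, 0.001], [0.001, 0.002, -1.0]]
contact_force: [-0.9, -1.4, 6.4]
finger_gap: 0.458
time: 45.55
position: [0.4457, 0.2838, 0.2067]
eef_rot: [[0.015, 1.0, 0.0], [1.0, -0.015, 0.0], [0.0, 0.0, -1.0]]
contact_force: [0.7, 1.0, -0.5]
finger_gap: 0.462
t 45.55 pos [0.4457 0.2838 0.2067] F [ 0.7  1.  -0.5] gap 0.462
x [0.015 1.    0.   ] y [ 1.    -0.015  0.   ] z [ 0.  0. -1.]
0.072 [0.6666 0.0374] [-245.18749001  220.68272244   17.72232166]
0.024 [ 0.6659 -0.0106] [-293.18660588  220.64518948   17.43341501]
-0.024 [ 0.6651 -0.0586] [-341.18572175  220.60765652   17.14450835]
-0.072 [ 0.6644 -0.1066] [-389.18483762  220.57012355   16.8556017 ]
```

View pics/m.png

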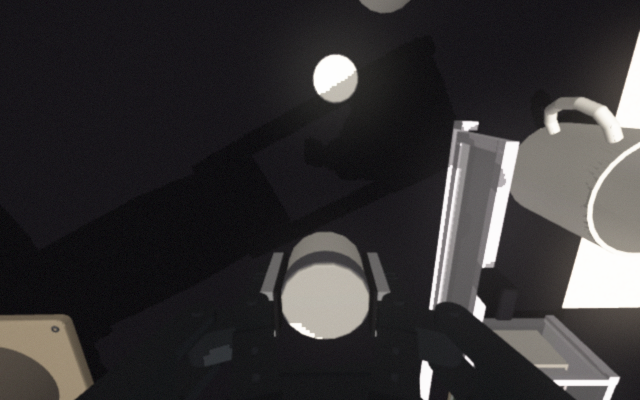

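```bash
python3 -m pendant '{"rot":[[0,0,0],[0,0,0],[0,0,0],[0,0,0],[0,0,0]],"dp":[[-45,34,0],[-45,34,0],[-45,34,0],[-45,34,0],[-45,34,0]],"claw":[-1,-1,-1,-1,-1]}'; python3 -m pendant '{"rot":[[0,0,0],[0,0,0],[0,0,0],[0,0,0],[0,0,0]],"dp":[[-40,32,0],[-25,18,0],[0,0,0],[0,0,0],[0,0,0]],"claw":[-1,-1,-1,-1,-1]}'; python3 - <<'E'
from h import *
st(); C=cam('wrist'); cv2.imwrite('pics/n.png',C[0]); print(tool([.6659,-.0106,.09]))
print(pp('pan','wrist'),pp('balance','wrist'))
E
```

```text
time: 46.22
position: [0.6136, 0.0549, 0.2048]
eef_rot: [[0.015, 1.0, 0.001], [1.0, -0.015, 0.0], [0.0, 0.001, -1.0]]
contact_force: [0.1, 1.2, -0.2]
finger_gap: 0.457
time: 46.85
position: [0.6613, -0.0082, 0.2045]
eef_rot: [[0.014, 1.0, -0.0], [1.0, -0.014, 0.0], [0.0, -0.0, -1.0]]
contact_force: [0.4, 0.6, -1.0]
finger_gap: 0.456
t 46.85 pos [ 0.6613 -0.0082  0.2045] F [ 0.4  0.6 -1. ] gap 0.456
x [0.014 1.    0.   ] y [ 1.    -0.014 -0.   ] z [-0.  0. -1.]
[ -2.33096885   4.54231361 114.5484582 ]
[] [(0.71, [0.666, -0.036, -0.002])]
```

View pics/n.png

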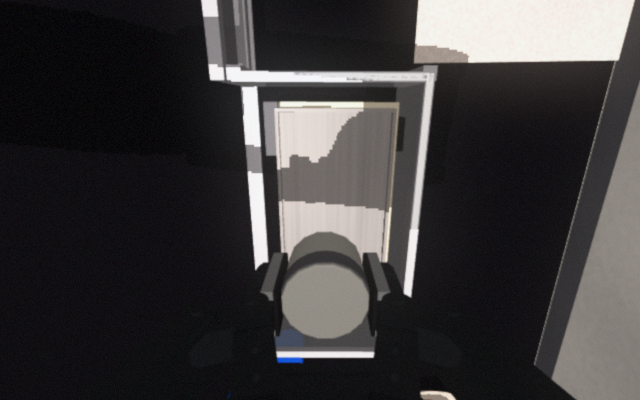

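```bash
python3 -m pendant '{"rot":[[0,0,0],[0,0,0],[0,0,0],[0,0,0],[0,0,0]],"dp":[[-2,4,45],[0,0,38],[0,0,18],[0,0,8],[0,0,3]],"claw":[-1,-1,-1,-1,-1]}'; python3 -m pendant '{"rot":[[0,0,0],[0,0,0],[0,0,0],[0,0,0],[0,0,0]],"dp":[[0,0,2],[0,0,0],[0,0,0],[0,0,0],[0,0,0]],"claw":[-1,-1,-1,-1,-1]}'
```

```text
time: 47.62
position: [0.6665, -0.0114, 0.0933]
eef_rot: [[0.015, 1.0, 0.002], [1.0, -0.015, -0.0], [-0.0, 0.002, -1.0]]
contact_force: [-0.1, 0.5, 0.2]
finger_gap: 0.456
time: 48.25
position: [0.6658, -0.0114, 0.0904]
eef_rot: [[0.015, 1.0, 0.0], [1.0, -0.015, -0.0], [-0.0, 0.0, -1.0]]
contact_force: [-0.4, -0.0, -0.4]
finger_gap: 0.456
```

```bash
python3 -m pendant '{"rot":[[0,0,0],[0,0,0],[0,0,0],[0,0,0],[0,0,0]],"dp":[[0,0,1],[0,0,1],[0,0,1],[0,0,0],[0,0,0]],"claw":[-1,-1,-1,-1,-1]}'
```

```text
time: 48.88
position: [0.6658, -0.0114, 0.0877]
eef_rot: [[0.015, 1.0, 0.0], [1.0, -0.015, -0.0], [-0.0, 0.0, -1.0]]
contact_force: [-2.9, 0.2, 5.9]
finger_gap: 0.45
```

```bash
python3 -m pendant '{"rot":[[0,0,0],[0,0,0],[0,0,0],[0,0,0],[0,0,0]],"dp":[[0,0,0],[0,0,0],[0,0,-20],[0,0,-50],[0,0,-50]],"claw":[0.5,0.5,1,1,1]}'; python3 - <<'E'
from h import *
st(); C=cam('wrist'); cv2.imwrite('pics/o.png',C[0]); 
cam('scene'); print(pp('pot5_centre','scene'),pp('pot3_centre','scene'),pp('pot1_centre','scene'))
print(tool([.458,.3875,.15]))
E
```

```text
time: 49.5
position: [0.6656, -0.0114, 0.2098]
eef_rot: [[0.015, 1.0, 0.0], [1.0, -0.015, 0.0], [0.0, 0.0, -1.0]]
contact_force: [0.0, 0.0, 1.4]
finger_gap: 1.003
t 49.5 pos [ 0.6656 -0.0114  0.2098] F [0.  0.  1.4] gap 1.003
x [0.015 1.    0.   ] y [ 1.    -0.015  0.   ] z [ 0.  0. -1.]
[(0.75, [0.668, -0.013, 0.086])] [(0.63, [0.461, 0.387, 0.015])] []
[ 395.79620561 -214.04394588   58.06522137]
```

View pics/o.png

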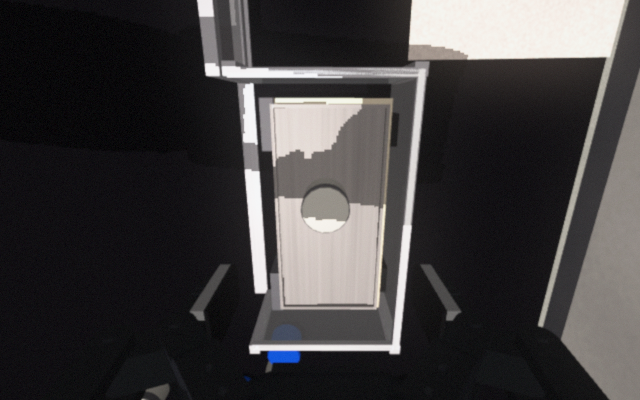

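```bash
python3 -m pendant '{"rot":[[0,0,0],[0,0,0],[0,0,0],[0,0,0],[0,0,0]],"dp":[[49.5,-26.7,0],[49.5,-26.7,0],[49.5,-26.7,0],[49.5,-26.7,0],[49.5,-26.7,0]],"claw":[1,1,1,1,1]}';python3 -m pendant '{"rot":[[0,0,0],[0,0,0],[0,0,0],[0,0,0],[0,0,0]],"dp":[[49.5,-26.7,0],[49.5,-26.7,10],[49.5,-26.7,20],[0,0,30],[0,0,0]],"claw":[1,1,1,1,1]}'; python3 - <<'E'
from h import *
st(); C=cam('wrist'); print(pp('pot3_centre','wrist'));
print(tool([.459,.387,.028]))
E
```

```text
time: 50.38
position: [0.5339, 0.2391, 0.2055]
eef_rot: [[0.015, 1.0, -0.003], [1.0, -0.015, -0.001], [-0.001, -0.003, -1.0]]
contact_force: [0.6, 0.5, -0.3]
finger_gap: 1.002
time: 51.0
position: [0.455, 0.3864, 0.1427]
eef_rot: [[0.013, 1.0, -0.007], [1.0, -0.014, -0.005], [-0.005, -0.007, -1.0]]
contact_force: [-0.2, -0.6, 0.4]
finger_gap: 0.998
t 51.0 pos [0.455  0.3864 0.1427] F [-0.2 -0.6  0.4] gap 0.998
x [ 0.013  1.    -0.005] y [ 1.    -0.014 -0.007] z [-0.007 -0.005 -1.   ]
[(0.92, [0.459, 0.39, 0.02])]
[  0.20743505   1.38773409 118.74533208]
```

```bash
python3 -m pendant '{"rot":[[0,0,0],[0,0,0],[0,0,0],[0,0,0],[0,0,0]],"dp":[[1,3,45],[0,0,40],[0,0,20],[0,0,9],[0,0,0]],"claw":[1,1,1,1,1]}'; python3 -m pendant '{"rot":[[0,0,0],[0,0,0],[0,0,0],[0,0,0],[0,0,0]],"dp":[[0,0,0],[0,0,0],[0,0,0],[0,0,0],[0,0,0]],"claw":[-1,-1,-1,-1,-1]}' 40;  python3 -m pendant '{"rot":[[0,0,0],[0,0,0],[0,0,0],[0,0,0],[0,0,0]],"dp":[[0,0,0],[0,0,-10],[0,0,-50],[0,0,-60],[0,0,-60]],"claw":[-1,-1,-1,-1,-1]}'; python3 - <<'E'
from h import *
st(); C=cam('wrist'); cv2.imwrite('pics/p.png',C[0]); 
print(tool([.6666,.0374,.205]))
E
```

```text
time: 51.72
position: [0.4618, 0.3889, 0.0342]
eef_rot: [[0.015, 1.0, 0.001], [1.0, -0.015, 0.001], [0.001, 0.001, -1.0]]
contact_force: [0.3, 0.6, 0.0]
finger_gap: 1.001
time: 52.35
position: [0.4618, 0.3893, 0.0346]
eef_rot: [[0.015, 1.0, 0.002], [1.0, -0.015, 0.001], [0.001, 0.002, -1.0]]
contact_force: [-0.6, -0.7, 6.2]
finger_gap: 0.452
time: 52.98
position: [0.4607, 0.3884, 0.2153]
eef_rot: [[0.015, 1.0, -0.0], [1.0, -0.015, -0.0], [-0.0, -0.0, -1.0]]
contact_force: [0.6, -0.1, -0.3]
finger_gap: 0.451
t 52.98 pos [0.4607 0.3884 0.2153] F [ 0.6 -0.1 -0.3] gap 0.451
x [ 0.015  1.    -0.   ] y [ 1.    -0.015 -0.   ] z [-0. -0. -1.]
[-350.46950698  207.69437864   20.57126368]
```

View pics/p.png

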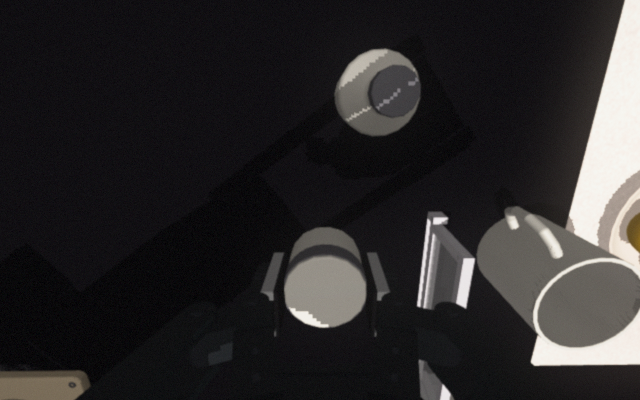

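```bash
python3 -m pendant '{"rot":[[0,0,0],[0,0,0],[0,0,0],[0,0,0],[0,0,0]],"dp":[[-45,26,0],[-50,30,0],[-50,30,0],[-50,30,0],[-50,30,0]],"claw":[-1,-1,-1,-1,-1]}'; python3 -m pendant '{"rot":[[0,0,0],[0,0,0],[0,0,0],[0,0,0],[0,0,0]],"dp":[[-50,30,0],[-40,22,0],[-15.5,9.7,0],[0,0,0],[0,0,0]],"claw":[-1,-1,-1,-1,-1]}'; python3 - <<'E'
from h import *
st(); C=cam('wrist'); cv2.imwrite('pics/q.png',C[0]); print(tool([.6666,.0374,.097]))
E
```

```text
time: 53.65
position: [0.604, 0.1398, 0.2136]
eef_rot: [[0.015, 1.0, 0.0], [1.0, -0.015, 0.0], [0.0, 0.0, -1.0]]
contact_force: [0.5, 0.5, -1.3]
finger_gap: 0.451
time: 54.28
position: [0.663, 0.0367, 0.2132]
eef_rot: [[0.014, 1.0, -0.001], [1.0, -0.014, 0.001], [0.001, -0.001, -1.0]]
contact_force: [0.1, -0.6, -0.0]
finger_gap: 0.454
t 54.27 pos [0.663  0.0367 0.2132] F [ 0.1 -0.6 -0. ] gap 0.454
x [0.014 1.    0.001] y [ 1.    -0.014 -0.001] z [-0.001  0.001 -1.   ]
[  0.49684289   3.68867725 116.3237754 ]
```

View pics/q.png

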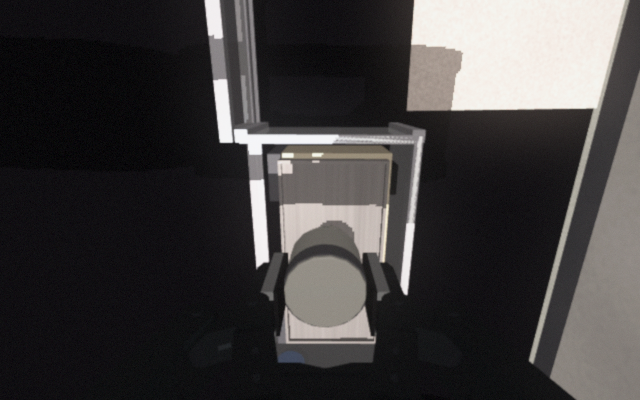

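```bash
python3 -m pendant '{"rot":[[0,0,0],[0,0,0],[0,0,0],[0,0,0],[0,0,0]],"dp":[[0,3,45],[0,0,38],[0,0,18],[0,0,8],[0,0,3]],"claw":[-1,-1,-1,-1,-1]}'; python3 -m pendant '{"rot":[[0,0,0],[0,0,0],[0,0,0],[0,0,0],[0,0,0]],"dp":[[0,0,2],[0,0,1],[0,0,1],[0,0,1],[0,0,0]],"claw":[-1,-1,-1,-1,-1]}'
```

```text
time: 54.95
position: [0.6672, 0.0355, 0.1024]
eef_rot: [[0.015, 1.0, 0.002], [1.0, -0.015, -0.0], [0.0, 0.002, -1.0]]
contact_force: [-0.6, -0.4, -0.4]
finger_gap: 0.449
time: 55.58
position: [0.6667, 0.035, 0.0966]
eef_rot: [[0.015, 1.0, 0.0], [1.0, -0.015, -0.0], [-0.0, 0.0, -1.0]]
contact_force: [-0.2, 0.5, 0.7]
finger_gap: 0.45
```

```bash
python3 -m pendant '{"rot":[[0,0,0],[0,0,0],[0,0,0],[0,0,0],[0,0,0]],"dp":[[0,0,1],[0,0,0],[0,0,0],[0,0,-40],[0,0,-60]],"claw":[-1,0.5,0.5,1,1]}'; python3 - <<'E'
from h import *
st(); C=cam('wrist'); cv2.imwrite('pics/r.png',C[0]); 
print(tool([.414,-.3165,.15]))
E
```

```text
time: 56.2
position: [0.6646, 0.0351, 0.1929]
eef_rot: [[0.015, 1.0, -0.006], [1.0, -0.015, 0.0], [0.0, -0.006, -1.0]]
contact_force: [1.6, 0.8, 0.5]
finger_gap: 0.999
t 56.2 pos [0.6646 0.0351 0.1929] F [1.6 0.8 0.5] gap 0.999
x [0.015 1.    0.   ] y [ 1.    -0.015 -0.006] z [-0.006  0.    -1.   ]
[-355.34197582 -250.69043189   53.43904662]
```

View pics/r.png

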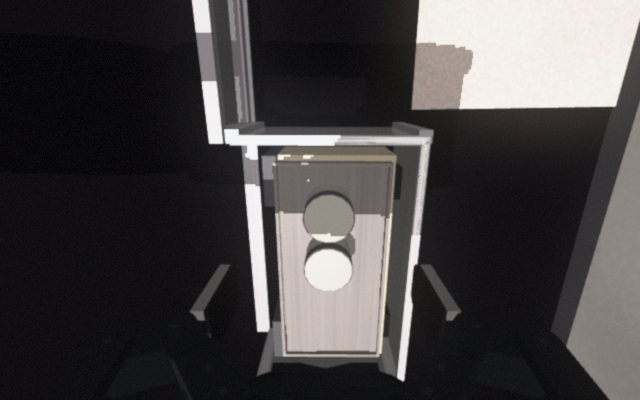

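```bash
python3 -m pendant '{"rot":[[0,0,0],[0,0,0],[0,0,0],[0,0,0],[0,0,0]],"dp":[[-44.4,-31.4,-5],[-44.4,-31.4,0],[-44.4,-31.4,0],[-44.4,-31.4,0],[-44.4,-31.4,0]],"claw":[1,1,1,1,1]}';python3 -m pendant '{"rot":[[0,0,0],[0,0,0],[0,0,0],[0,0,0],[0,0,0]],"dp":[[-44.4,-31.4,0],[-44.4,-31.4,10],[-44.4,-31.4,20],[0,0,25],[0,0,0]],"claw":[1,1,1,1,1]}'; python3 - <<'E'
from h import *
st(); C=cam('wrist'); print(pp('pot4_centre','wrist')); C=cam('scene'); print(pp('pot4_centre','scene'),pp('pot2_centre','scene'))
print(tool([.414,-.3165,.03]))
E
```

```text
time: 56.88
position: [0.5052, -0.1858, 0.2003]
eef_rot: [[0.015, 1.0, 0.001], [1.0, -0.015, -0.0], [-0.0, 0.001, -1.0]]
contact_force: [0.3, 0.4, -0.7]
finger_gap: 1.001
time: 57.5
position: [0.4084, -0.3157, 0.143]
eef_rot: [[0.017, 1.0, -0.003], [1.0, -0.017, 0.003], [0.003, -0.003, -1.0]]
contact_force: [0.2, 1.2, -0.4]
finger_gap: 1.0
t 57.5 pos [ 0.4084 -0.3157  0.143 ] F [ 0.2  1.2 -0.4] gap 1.0
x [0.017 1.    0.003] y [ 1.    -0.017 -0.003] z [-0.003  0.003 -1.   ]
[(0.84, [0.413, -0.316, 0.018]), (0.28, [0.603, -0.281, 0.021])]
[(0.7, [0.413, -0.315, 0.018])] [(0.82, [0.614, -0.23, 0.021]), (0.65, [0.601, -0.279, 0.017]), (0.58, [0.504, 0.474, -0.003])]
[6.22248985e-02 2.66673104e+00 1.16699156e+02]
```

```bash
python3 -m pendant '{"rot":[[0,0,0],[0,0,0],[0,0,0],[0,0,0],[0,0,0]],"dp":[[0,4,45],[0,0,40],[0,0,20],[0,0,6],[0,0,0]],"claw":[1,1,1,1,1]}'; python3 -m pendant '{"rot":[[0,0,0],[0,0,0],[0,0,0],[0,0,0],[0,0,0]],"dp":[[0,0,0],[0,0,0],[0,0,0],[0,0,0],[0,0,0]],"claw":[-1,-1,-1,-1,-1]}' 40;  python3 -m pendant '{"rot":[[0,0,0],[0,0,0],[0,0,0],[0,0,0],[0,0,0]],"dp":[[0,0,0],[0,0,-10],[0,0,-50],[0,0,-60],[0,0,-60]],"claw":[-1,-1,-1,-1,-1]}'; python3 - <<'E'
from h import *
st(); C=cam('wrist'); cv2.imwrite('pics/s.png',C[0]); 
print(tool([.6651,-.0606,.205]),tool([.6644,-.109,.205]))
E
```

```text
time: 58.38
position: [0.4147, -0.3166, 0.0351]
eef_rot: [[0.014, 1.0, 0.001], [1.0, -0.014, -0.001], [-0.001, 0.001, -1.0]]
contact_force: [0.2, -0.2, 0.4]
finger_gap: 0.996
time: 59.0
position: [0.4146, -0.317, 0.0354]
eef_rot: [[0.015, 1.0, 0.001], [1.0, -0.015, -0.001], [-0.001, 0.001, -1.0]]
contact_force: [-0.6, 0.8, 5.3]
finger_gap: 0.452
time: 59.62
position: [0.4136, -0.3161, 0.2166]
eef_rot: [[0.015, 1.0, 0.0], [1.0, -0.015, -0.0], [-0.0, 0.0, -1.0]]
contact_force: [1.2, -0.6, 0.2]
finger_gap: 0.452
t 59.62 pos [ 0.4136 -0.3161  0.2166] F [ 1.2 -0.6  0.2] gap 0.452
x [ 0.015  1.    -0.   ] y [ 1.    -0.015  0.   ] z [ 0. -0. -1.]
[262.07737975 244.35977308  21.68600432] [213.67409105 244.38248083  22.09967914]
```

View pics/s.png

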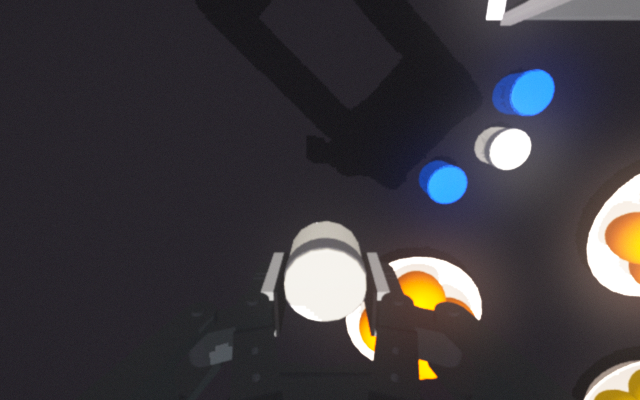

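```bash
python3 -m pendant '{"rot":[[0,0,0],[0,0,0],[0,0,0],[0,0,0],[0,0,0]],"dp":[[40,37,0],[45,42,0],[45,42,0],[45,42,0],[45,42,0]],"claw":[-1,-1,-1,-1,-1]}'; python3 -m pendant '{"rot":[[0,0,0],[0,0,0],[0,0,0],[0,0,0],[0,0,0]],"dp":[[30,28,0],[12,11,0],[0,0,0],[0,0,0],[0,0,0]],"claw":[-1,-1,-1,-1,-1]}'; python3 - <<'E'
from h import *
st(); C=cam('wrist'); cv2.imwrite('pics/t.png',C[0]); print(tool([.6651,-.0606,.0975]))
E
```

```text
time: 60.3
position: [0.6235, -0.0979, 0.2148]
eef_rot: [[0.015, 1.0, 0.001], [1.0, -0.015, -0.0], [-0.0, 0.001, -1.0]]
contact_force: [0.8, -1.6, -0.3]
finger_gap: 0.451
time: 60.92
position: [0.6613, -0.0594, 0.2146]
eef_rot: [[0.017, 1.0, 0.0], [1.0, -0.017, -0.0], [-0.0, 0.0, -1.0]]
contact_force: [-0.1, -0.0, -0.1]
finger_gap: 0.454
t 60.92 pos [ 0.6613 -0.0594  0.2146] F [-0.1 -0.  -0.1] gap 0.454
x [ 0.017  1.    -0.   ] y [ 1.    -0.017  0.   ] z [ 0. -0. -1.]
[ -1.22357206   3.73421151 117.02254992]
```

View pics/t.png

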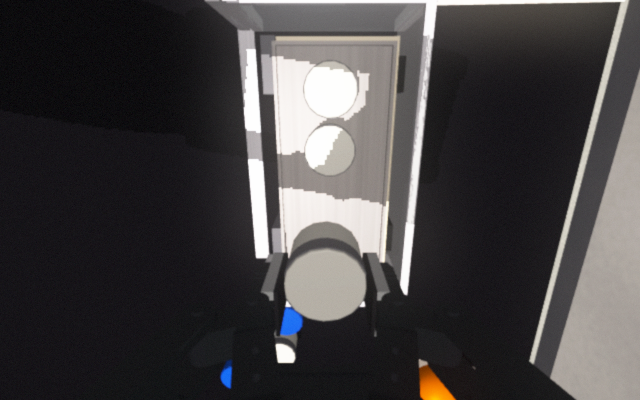

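```bash
python3 -m pendant '{"rot":[[0,0,0],[0,0,0],[0,0,0],[0,0,0],[0,0,0]],"dp":[[-1,3,45],[0,0,38],[0,0,18],[0,0,8],[0,0,3]],"claw":[-1,-1,-1,-1,-1]}'; python3 -m pendant '{"rot":[[0,0,0],[0,0,0],[0,0,0],[0,0,0],[0,0,0]],"dp":[[0,0,2],[0,0,1],[0,0,1],[0,0,1],[0,0,0]],"claw":[-1,-1,-1,-1,-1]}'
```

```text
time: 61.6
position: [0.6656, -0.0594, 0.1034]
eef_rot: [[0.015, 1.0, 0.002], [1.0, -0.015, -0.0], [-0.0, 0.002, -1.0]]
contact_force: [-0.4, 0.0, -0.4]
finger_gap: 0.446
time: 62.22
position: [0.6651, -0.0591, 0.0975]
eef_rot: [[0.015, 1.0, 0.0], [1.0, -0.015, 0.0], [0.0, 0.0, -1.0]]
contact_force: [-0.1, -0.3, 0.1]
finger_gap: 0.445
```

Release and go for the last pot. There are three cylinders near (0.6,-0.28): two are blue look-alikes (left/right neighbours) and the white one in between is the sample pot.

```bash
python3 -m pendant '{"rot":[[0,0,0],[0,0,0],[0,0,0],[0,0,0],[0,0,0]],"dp":[[0,0,1],[0,0,0],[0,0,0],[0,0,-40],[0,0,-60]],"claw":[-1,0.5,0.5,0.7,0.7]}';  python3 -m pendant '{"rot":[[0,0,0],[0,0,0],[0,0,0],[0,0,0],[0,0,0]],"dp":[[-40,-10,-20],[-55,-10,0],[-55,-15,0],[-50,-20,0],[0,0,0]],"claw":[0.5,0.5,0.5,0.5,0.5]}'; python3 - <<'E'
from h import *
st(); C=cam('wrist'); crop(C,120,100,520,400,2,'u.png')
for u in ('wrist','scene','side'): cam(u); print(pp('pot2_centre',u),pp('pot4_centre',u))
E
```

```text
time: 62.85
position: [0.663, -0.0589, 0.194]
eef_rot: [[0.015, 1.0, -0.006], [1.0, -0.015, 0.001], [0.001, -0.006, -1.0]]
contact_force: [0.7, -0.5, 0.4]
finger_gap: 0.85
time: 63.48
position: [0.6051, -0.2623, 0.216]
eef_rot: [[0.02, 1.0, -0.001], [1.0, -0.02, -0.001], [-0.001, -0.001, -1.0]]
contact_force: [1.1, 1.5, -0.1]
finger_gap: 0.751
t 63.48 pos [ 0.6051 -0.2623  0.216 ] F [ 1.1  1.5 -0.1] gap 0.751
x [ 0.02   1.    -0.001] y [ 1.    -0.02  -0.001] z [-0.001 -0.001 -1.   ]
[(0.94, [0.538, -0.314, 0.017]), (0.94, [0.611, -0.227, 0.015]), (0.76, [0.601, -0.286, 0.018])] []
[(0.67, [0.539, -0.319, 0.019]), (0.59, [0.599, -0.28, 0.016]), (0.56, [0.611, -0.225, 0.02])] [(0.63, [0.668, -0.032, 0.059]), (0.57, [0.664, -0.056, 0.082])]
[(0.74, [0.541, -0.319, 0.02]), (0.57, [0.612, -0.227, 0.014]), (0.52, [0.606, -0.28, 0.021])] [(0.74, [0.664, -0.061, 0.08])]
```

View pics/u.png

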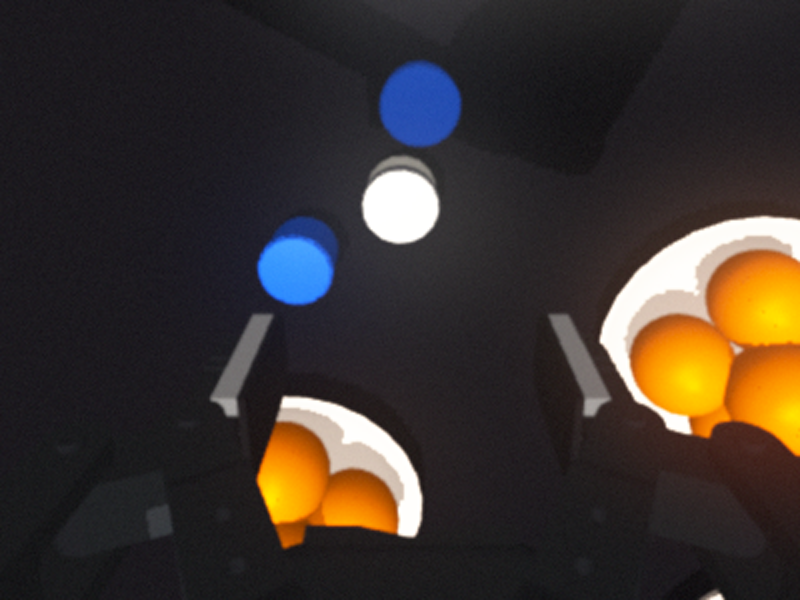

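```bash
python3 - <<'E'
from h import *
C=cam('wrist')
for p in [(300,168),(420,277),(502,208),(331,365)]: print(p,np.round(ray(C,120+ (p[0]-0)/1 if False else p[0],p[1],.0),3))
for p in [(605,330),(765,215),(420,500)]: print(np.round(ray(C,120+p[0]/2,100+p[1]/2,.015),3))
C=cam('scene'); print(pp('fruit_plate','scene'))
print('white',np.round(ray(cam('wrist'),120+400/2,100+206/2,.036),3))
print(tool([.602,-.282,.15]))
E
```

```text
(300, 168) [ 0.578 -0.247  0.   ]
(420, 277) [ 0.727 -0.391  0.   ]
(502, 208) [ 0.816 -0.298  0.   ]
(331, 365) [ 0.611 -0.536  0.   ]
[ 0.724 -0.365  0.015]
[ 0.808 -0.292  0.015]
[ 0.61  -0.494  0.015]
[(0.77, [0.523, -0.497, -0.003]), (0.62, [0.668, -0.028, 0.059])]
white [ 0.601 -0.277  0.036]
[-24.00959632  -4.6836623   66.30263365]
```

```bash
python3 -m pendant '{"rot":[[0,0,0.17],[0,0,0.17],[0,0,0.17],[0,0,0.17],[0,0,0]],"dp":[[0,0,10],[0,0,10],[0,0,10],[0,0,10],[0,0,0]],"claw":[0.5,0.5,0.5,0.5,0.5]}'; python3 - <<'E'
from h import *
st(); print(tool([.6015,-.280,.034]))
E
```

```text
time: 64.8
position: [0.6063, -0.258, 0.1752]
eef_rot: [[0.64, 0.769, -0.002], [0.769, -0.64, 0.001], [-0.0, -0.002, -1.0]]
contact_force: [-0.1, -0.1, 0.7]
finger_gap: 0.751
t 64.8 pos [ 0.6063 -0.258   0.1752] F [-0.1 -0.1  0.7] gap 0.751
x [ 0.64   0.769 -0.   ] y [ 0.769 -0.64  -0.002] z [-0.002  0.001 -1.   ]
[-19.93522208  10.67151559 141.15031945]
```

```bash
python3 -m pendant '{"rot":[[0,0,0],[0,0,0],[0,0,0],[0,0,0],[0,0,0]],"dp":[[-20,10.5,20],[0,0,30],[0,0,20],[0,0,0],[0,0,0]],"claw":[0.5,0.5,0.5,0.5,0.5]}'; python3 - <<'E'
from h import *
st(); print(tool([.6015,-.280,.034])); C=cam('wrist'); cv2.imwrite('pics/v.png',C[0]); print(pp('pot2_centre','wrist'))
E
```

```text
time: 65.42
position: [0.6027, -0.2807, 0.1072]
eef_rot: [[0.64, 0.768, 0.001], [0.768, -0.64, -0.001], [0.0, 0.001, -1.0]]
contact_force: [-0.2, -0.4, 0.0]
finger_gap: 0.747
t 65.42 pos [ 0.6027 -0.2807  0.1072] F [-0.2 -0.4  0. ] gap 0.747
x [0.64  0.768 0.   ] y [ 0.768 -0.64   0.001] z [ 0.001 -0.001 -1.   ]
[-0.23451938 -1.45489155 73.21204948]
[(0.88, [0.601, -0.283, 0.019]), (0.57, [0.541, -0.315, 0.018])]
```

View pics/v.png

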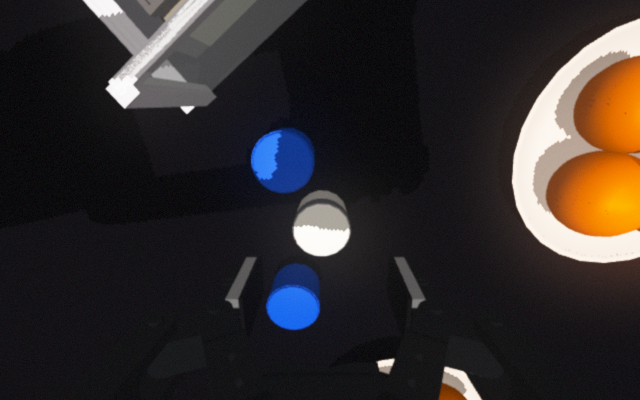

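```bash
python3 -m pendant '{"rot":[[0,0,0],[0,0,0],[0,0,0],[0,0,0],[0,0,0]],"dp":[[-1,0,30],[0,0,25],[0,0,14],[0,0,4],[0,0,0]],"claw":[0.5,0.5,0.5,0.5,0.5]}'; python3 -m pendant '{"rot":[[0,0,0],[0,0,0],[0,0,0],[0,0,0],[0,0,0]],"dp":[[0,0,0],[0,0,0],[0,0,0],[0,0,0],[0,0,0]],"claw":[-1,-1,-1,-1,-1]}' 40;  python3 -m pendant '{"rot":[[0,0,0],[0,0,0],[0,0,0],[0,0,0],[0,0,0]],"dp":[[0,0,0],[0,0,-10],[0,0,-50],[0,0,-60],[0,0,-60]],"claw":[-1,-1,-1,-1,-1]}'; python3 -m pendant '{"rot":[[0,0,-0.17],[0,0,-0.17],[0,0,-0.17],[0,0,-0.17],[0,0,0]],"dp":[[0,0,0],[0,0,0],[0,0,0],[0,0,0],[0,0,0]],"claw":[-1,-1,-1,-1,-1]}'; python3 - <<'E'
from h import *
st(); C=cam('wrist'); cv2.imwrite('pics/w.png',C[0]); 
print(tool([.6644,-.108,.205]))
E
```

```text
time: 66.15
position: [0.6021, -0.2814, 0.0342]
eef_rot: [[0.64, 0.768, 0.001], [0.768, -0.64, -0.001], [0.0, 0.001, -1.0]]
contact_force: [-0.3, 0.2, 0.2]
finger_gap: 0.753
time: 66.78
position: [0.6025, -0.2817, 0.0349]
eef_rot: [[0.64, 0.768, 0.002], [0.768, -0.64, -0.001], [0.0, 0.002, -1.0]]
contact_force: [0.4, -0.1, 6.4]
finger_gap: 0.451
time: 67.4
position: [0.601, -0.2809, 0.2152]
eef_rot: [[0.64, 0.768, -0.001], [0.768, -0.64, 0.0], [-0.0, -0.001, -1.0]]
contact_force: [0.1, -0.6, -0.9]
finger_gap: 0.447
time: 68.03
position: [0.6013, -0.281, 0.2135]
eef_rot: [[0.016, 1.0, -0.0], [1.0, -0.016, 0.0], [0.0, -0.0, -1.0]]
contact_force: [0.0, -0.1, -0.9]
finger_gap: 0.449
t 68.03 pos [ 0.6013 -0.281   0.2135] F [ 0.  -0.1 -0.9] gap 0.449
x [0.016 1.    0.   ] y [ 1.    -0.016 -0.   ] z [-0.  0. -1.]
[174.19610557  59.75219377   8.46054562]
```

View pics/w.png

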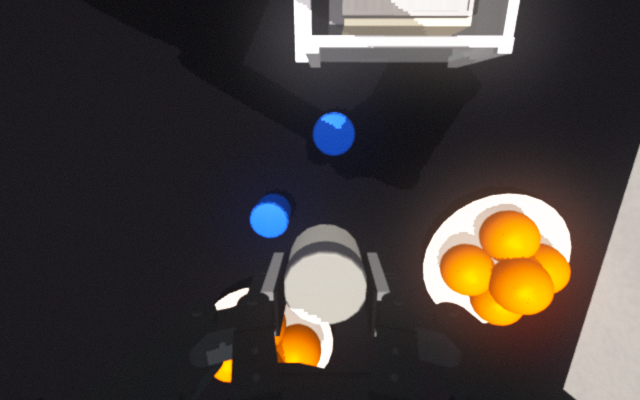

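```bash
python3 -m pendant '{"rot":[[0,0,0],[0,0,0],[0,0,0],[0,0,0],[0,0,0]],"dp":[[40,15,0],[50,17,0],[50,17,0],[34,11,0],[0,0,0]],"claw":[-1,-1,-1,-1,-1]}'; python3 - <<'E'
from h import *
st(); C=cam('wrist'); cv2.imwrite('pics/x.png',C[0]); print(tool([.6644,-.108,.097]))
E
```

```text
time: 68.7
position: [0.6647, -0.105, 0.2133]
eef_rot: [[0.015, 1.0, 0.0], [1.0, -0.015, 0.001], [0.001, 0.0, -1.0]]
contact_force: [0.1, -1.0, -0.4]
finger_gap: 0.455
t 68.7 pos [ 0.6647 -0.105   0.2133] F [ 0.1 -1.  -0.4] gap 0.455
x [0.015 1.    0.001] y [ 1.    -0.015  0.   ] z [ 0.     0.001 -1.   ]
[ -1.16899686   0.13584604 116.28144475]
```

View pics/x.png

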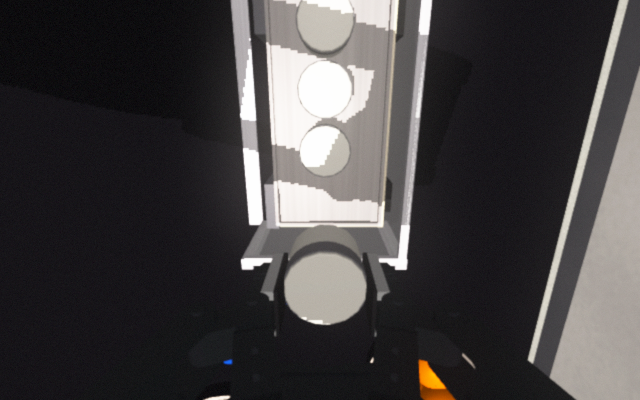

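```bash
python3 - <<'E'
from h import *
C=cam('wrist')
print('pan R lip edge top', ray(C,325,222,.066),'pots top',[np.round(ray(C,325,v,.098),4) for v in (18,90,150)])
print('proj pan edge', proj(C,[.664,-.134,.062]), proj(C,[.664,-.108,.062]))
E
```

```text
pan R lip edge top [ 0.66326434 -0.13470711  0.066     ] pots top [array([0.6659, 0.0293, 0.098 ]), array([ 0.6651, -0.017 ,  0.098 ]), array([ 0.6644, -0.061 ,  0.098 ])]
proj pan edge [325.74273764 219.77217593] [325.32262996 194.19558682]
```

```bash
python3 -m pendant '{"rot":[[0,0,0],[0,0,0],[0,0,0],[0,0,0],[0,0,0]],"dp":[[1,0,45],[0,0,38],[0,0,18],[0,0,8],[0,0,2]],"claw":[-1,-1,-1,-1,-1]}'; python3 -m pendant '{"rot":[[0,0,0],[0,0,0],[0,0,0],[0,0,0],[0,0,0]],"dp":[[0,0,2],[0,0,1],[0,0,1],[0,0,1],[0,0,0]],"claw":[-1,-1,-1,-1,-1]}'
```

```text
time: 69.42
position: [0.6647, -0.1077, 0.1033]
eef_rot: [[0.016, 1.0, 0.001], [1.0, -0.016, -0.0], [-0.0, 0.001, -1.0]]
contact_force: [-0.6, -0.0, 0.5]
finger_gap: 0.452
time: 70.05
position: [0.664, -0.107, 0.0972]
eef_rot: [[0.015, 1.0, -0.0], [1.0, -0.015, 0.0], [0.0, -0.0, -1.0]]
contact_force: [0.9, 0.1, -1.6]
finger_gap: 0.45
```

```bash
python3 -m pendant '{"rot":[[0,0,0],[0,0,0],[0,0,0],[0,0,0],[0,0,0]],"dp":[[0,0,1],[0,0,0],[0,0,0],[0,0,-40],[0,0,-60]],"claw":[-1,0.5,0.5,0.7,0.7]}';  python3 -m pendant '{"rot":[[0,0,0],[0,0,0],[0,0,0],[0,0,0],[0,0,0]],"dp":[[0,0,-50],[20,-20,-50],[20,-20,0],[0,0,0],[0,0,0]],"claw":[1,1,1,1,1]}'; python3 - <<'E'
from h import *
st(); C=cam('wrist'); cv2.imwrite('pics/y.png',C[0])
for c in ('wrist','side','scene'):
    C=cam(c); print([(t,pp(t,c)) for t in ('balance','corner_left','corner_right','door_tab','pan','pot1_centre','pot2_centre','pot3_centre','pot4_centre','pot5_centre')])
C=cam('scene'); crop(C,200,170,480,300,2.8,'y_s.png')
E
```

```text
time: 70.68
position: [0.6624, -0.1067, 0.1942]
eef_rot: [[0.015, 1.0, -0.006], [1.0, -0.015, 0.001], [0.001, -0.006, -1.0]]
contact_force: [0.7, 0.2, 1.2]
finger_gap: 0.85
time: 71.3
position: [0.6247, -0.0667, 0.2956]
eef_rot: [[0.015, 1.0, -0.001], [1.0, -0.015, -0.0], [-0.0, -0.001, -1.0]]
contact_force: [0.0, 0.2, -0.7]
finger_gap: 0.998
t 71.3 pos [ 0.6247 -0.0667  0.2956] F [ 0.   0.2 -0.7] gap 0.998
x [ 0.015  1.    -0.   ] y [ 1.    -0.015 -0.001] z [-0.001 -0.    -1.   ]
[('balance', [(0.62, [0.665, -0.035, 0.002])]), ('corner_left', [(0.67, [0.61, 0.05, 0.048]), (0.17, [0.665, -0.033, -0.0])]), ('corner_right', [(0.86, [0.607, -0.11, 0.051])]), ('door_tab', []), ('pan', [(0.77, [0.671, -0.03, 0.059])]), ('pot1_centre', [(0.43, [0.609, 0.048, 0.049])]), ('pot2_centre', [(0.89, [0.61, -0.23, 0.02]), (0.81, [0.541, -0.314, 0.017]), (0.78, [0.662, -0.107, 0.082])]), ('pot3_centre', [(0.67, [0.667, 0.039, 0.078])]), ('pot4_centre', [(0.95, [0.663, -0.057, 0.081])]), ('pot5_centre', [(0.77, [0.662, -0.011, 0.082])])]
[('balance', [(0.8, [0.669, -0.033, 0.001])]), ('corner_left',
[... 533 characters left out ...]
e', [(0.87, [0.67, -0.035, -0.001]), (0.56, [0.505, 0.474, -0.002]), (0.32, [0.667, -0.032, 0.06])]), ('corner_left', [(0.47, [0.607, 0.048, 0.048])]), ('corner_right', [(0.5, [0.607, -0.112, 0.049]), (0.46, [0.666, -0.009, 0.085])]), ('door_tab', [(0.72, [0.589, 0.212, 0.11])]), ('pan', [(0.86, [0.668, -0.03, 0.06])]), ('pot1_centre', []), ('pot2_centre', [(0.79, [0.665, -0.106, 0.078]), (0.65, [0.612, -0.229, 0.018]), (0.6, [0.543, -0.319, 0.021])]), ('pot3_centre', [(0.72, [0.663, 0.029, 0.078]), (0.58, [0.668, -0.011, 0.084])]), ('pot4_centre', [(0.66, [0.661, -0.06, 0.082])]), ('pot5_centre', [(0.79, [0.666, -0.009, 0.082]), (0.52, [0.503, 0.477, 0.001]), (0.35, [0.61, -0.112, 0.05])])]
```

View pics/y.png

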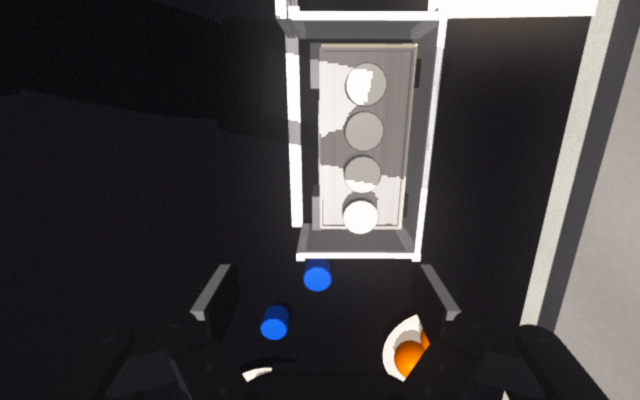

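View pics/y_s.png

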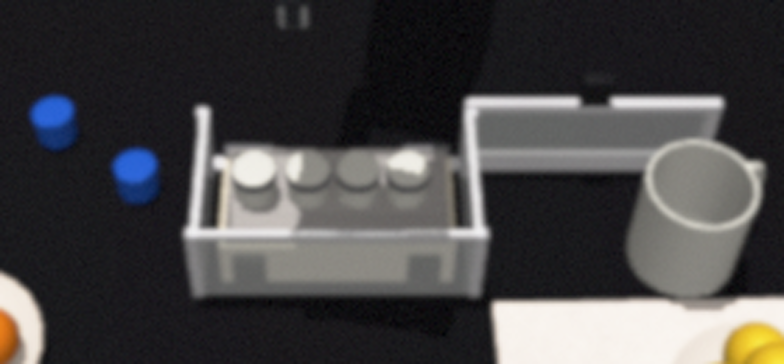

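```bash
python3 -m pendant '{"rot":[[0,0,0],[0,0,0],[0,0,0],[0,0,0],[0,0,0]],"dp":[[55,-7,0],[55,-7,0],[55,-7,0],[55,-7,10],[55,-7,10]],"claw":[-1,-1,-1,-1,-1]}';python3 -m pendant '{"rot":[[0,0,0],[0,0,0],[0,0,0],[0,0,0],[0,0,0]],"dp":[[55,-7,10],[0,0,40],[0,0,40],[0,0,0],[0,0,0]],"claw":[-1,-1,-1,-1,-1]}'; python3 - <<'E'
from h import *
st(); C=cam('wrist'); cv2.imwrite('pics/z.png',C[0]); print(tool([.5875,.258,.125])); print(pp('door_tab','wrist'))
cam('scene'); print(pp('door_tab','scene'))
E
```

```text
time: 73.68
position: [0.5936, 0.2108, 0.2764]
eef_rot: [[0.015, 1.0, 0.001], [1.0, -0.015, 0.0], [0.0, 0.001, -1.0]]
contact_force: [0.1, -0.0, -0.5]
finger_gap: 0.002
time: 74.3
position: [0.5884, 0.2642, 0.1881]
eef_rot: [[0.015, 1.0, 0.002], [1.0, -0.015, 0.001], [0.001, 0.002, -1.0]]
contact_force: [0.1, -0.4, 0.7]
finger_gap: 0.001
t 74.3 pos [0.5884 0.2642 0.1881] F [ 0.1 -0.4  0.7] gap 0.001
x [0.015 1.    0.001] y [ 1.    -0.015  0.002] z [ 0.002  0.001 -1.   ]
[-6.43038102 -1.63998193 63.97279422]
[]
[(0.55, [0.586, 0.214, 0.111])]
```

View pics/z.png

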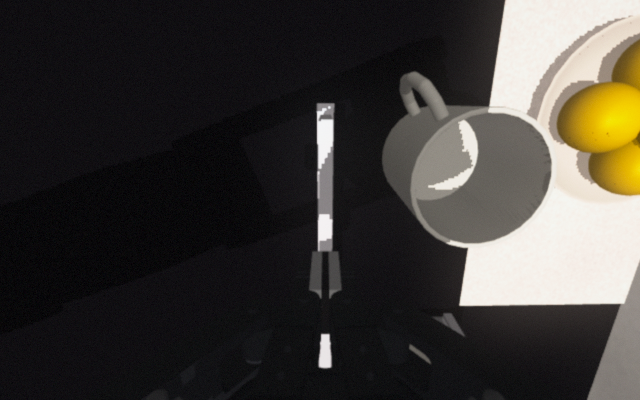

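```bash
python3 -m pendant '{"rot":[[0,0,0],[0,0,0],[0,0,0],[0,0,0],[0,0,0]],"dp":[[0,-1,40],[0,0,22],[-12,0,0],[-15,0,0],[-20,0,0]],"claw":[-1,-1,-1,-1,-1]}';python3 -m pendant '{"rot":[[0,0,0],[0,0,0],[0,0,0],[0,0,0],[0,0,0]],"dp":[[-30,0,0],[-35,0,0],[-38,0,0],[-38,0,0],[-30,0,0]],"claw":[-1,-1,-1,-1,-1]}'; python3 - <<'E'
from h import *
st(); C=cam('scene'); print(pp('door_tab','scene'))
E
```

```text
time: 75.12
position: [0.5868, 0.2165, 0.1259]
eef_rot: [[0.015, 1.0, 0.002], [1.0, -0.015, 0.001], [0.001, 0.002, -1.0]]
contact_force: [-0.5, 2.5, 1.0]
finger_gap: 0.0
time: 75.75
position: [0.5839, 0.0438, 0.1259]
eef_rot: [[0.016, 1.0, 0.003], [1.0, -0.016, 0.0], [0.0, 0.003, -1.0]]
contact_force: [2.2, 3.9, -0.3]
finger_gap: 0.003
t 75.75 pos [0.5839 0.0438 0.1259] F [ 2.2  3.9 -0.3] gap 0.003
x [0.016 1.    0.   ] y [ 1.    -0.016  0.003] z [ 0.003  0.    -1.   ]
[(0.95, [0.583, 0.016, 0.11]), (0.59, [0.666, -0.011, 0.082])]
```

```bash
python3 -m pendant '{"rot":[[0,0,0],[0,0,0],[0,0,0],[0,0,0],[0,0,0]],"dp":[[-18,0,0],[-10,0,0],[-7,0,0],[-4,0,0],[-2,0,0]],"claw":[-1,-1,-1,-1,-1]}';python3 -m pendant '{"rot":[[0,0,0],[0,0,0],[0,0,0],[0,0,0],[0,0,0]],"dp":[[-3,0,0],[-2,0,0],[-1,0,0],[-1,0,0],[0,0,0]],"claw":[-1,-1,-1,-1,-1]}'
```

```text
time: 76.47
position: [0.5829, 0.0053, 0.1243]
eef_rot: [[0.015, 1.0, -0.0], [1.0, -0.015, 0.0], [0.0, -0.0, -1.0]]
contact_force: [0.1, 1.0, 1.7]
finger_gap: 0.0
time: 77.1
position: [0.5827, -0.0019, 0.1242]
eef_rot: [[0.015, 1.0, -0.0], [1.0, -0.015, -0.0], [-0.0, -0.0, -1.0]]
contact_force: [0.2, 2.1, 0.3]
finger_gap: -0.001
```

```bash
python3 -m pendant '{"rot":[[0,0,0],[0,0,0],[0,0,0],[0,0,0],[0,0,0]],"dp":[[-2,0,0],[-2,0,0],[-2,0,0],[-1,0,0],[0,0,0]],"claw":[-1,-1,-1,-1,-1]}'
```

```text
time: 77.72
position: [0.5826, -0.0058, 0.1243]
eef_rot: [[0.014, 1.0, -0.0], [1.0, -0.014, 0.005], [0.005, -0.0, -1.0]]
contact_force: [2.2, 17.1, 1.5]
finger_gap: 0.0
```

```bash
python3 -m pendant '{"rot":[[0,0,0],[0,0,0],[0,0,0],[0,0,0],[0,0,0]],"dp":[[15,0,0],[0,0,-50],[0,-30,-60],[0,-40,-40],[0,0,0]],"claw":[-1,-1,-1,-1,-1]}';python3 -m pendant '{"rot":[[0,0,0],[0,0,0],[0,0,0],[0,0,0],[0,0,0]],"dp":[[-40,0,-10],[-40,0,0],[-40,0,0],[0,0,0],[0,0,0]],"claw":[-1,-1,-1,-1,-1]}'; python3 - <<'E'
from h import *
st()
O=np.array([.583,-.0333]);th=-.0155;Rs=np.array([[np.cos(th),-np.sin(th)],[np.sin(th),np.cos(th)]])
C=cam('wrist'); cv2.imwrite('pics/za.png',C[0]);
for c in ('wrist','side','scene'):
    C=cam(c)
    for t in ('balance','door_tab','pot2_centre','pot3_centre','pot4_centre','pot5_centre','jug','wash_bottle','fruit_plate'): print(c,t,[(p,np.round(Rs.T@(np.array(q[:2])-O),3),q) for p,q in pp(t,c)][:3])
C=cam('scene'); crop(C,200,150,480,300,2.8,'za_s.png'); cv2.imwrite('pics/za_side.png',cam('side')[0])
E
```

```text
time: 78.35
position: [0.5154, 0.007, 0.2753]
eef_rot: [[0.015, 1.0, 0.008], [1.0, -0.015, -0.002], [-0.001, 0.008, -1.0]]
contact_force: [-0.6, -0.4, -0.2]
finger_gap: 0.001
time: 78.97
position: [0.5129, -0.1125, 0.279]
eef_rot: [[0.016, 1.0, -0.002], [1.0, -0.016, 0.001], [0.001, -0.002, -1.0]]
contact_force: [0.7, 0.8, -0.4]
finger_gap: -0.003
t 78.97 pos [ 0.5129 -0.1125  0.279 ] F [ 0.7  0.8 -0.4] gap -0.003
x [0.016 1.    0.001] y [ 1.    -0.016 -0.002] z [-0.002  0.001 -1.   ]
wrist balance [(0.93, array([0.083, 0.002]), [0.666, -0.033, 0.003]), (0.26, array([0.08 , 0.023]), [0.663, -0.012, 0.079])]
wrist door_tab [(0.56, array([-0.001, -0.003]), [0.582, -0.036, 0.109])]
wrist pot2_centre [(0.6, array([ 0.083, -0.073]), [0.665, -0.108, 0.083])]
wrist pot3_centre [(0.64, array([0.086, 0.069]), [0.67, 0.034, 0.082]), (0.43, array([0.085, 0.002]), [0.668, -0.033, -0.0])]
wrist pot4_centre [(0.45, array([0.002, 0.004]), [0.585, -0.029, 0.005])]
wrist pot5_centre []
wrist jug [(0.72, array([0.004, 0.003]), [0.587, -0.03, 0.004])]
wrist wash_bottle [(0.72, array([ 0.022, -0.078]), 
[... 1100 characters left out ...]
e door_tab [(0.57, array([-0.004,  0.002]), [0.579, -0.031, 0.111])]
scene pot2_centre [(0.8, array([ 0.081, -0.074]), [0.663, -0.109, 0.08]), (0.76, array([-0.039, -0.285]), [0.54, -0.318, 0.019]), (0.75, array([ 0.033, -0.194]), [0.613, -0.228, 0.019])]
scene pot3_centre [(0.71, array([0.084, 0.068]), [0.668, 0.033, 0.077])]
scene pot4_centre [(0.76, array([ 0.079, -0.024]), [0.662, -0.059, 0.081])]
scene pot5_centre []
scene jug [(0.66, array([0.108, 0.328]), [0.696, 0.293, 0.003]), (0.63, array([ 0.081, -0.024]), [0.664, -0.059, 0.082])]
scene wash_bottle [(0.74, array([-0.087,  0.507]), [0.504, 0.475, -0.002])]
scene fruit_plate [(0.65, array([-0.05 , -0.466]), [0.526, -0.498, -0.006])]
```

View pics/za.png

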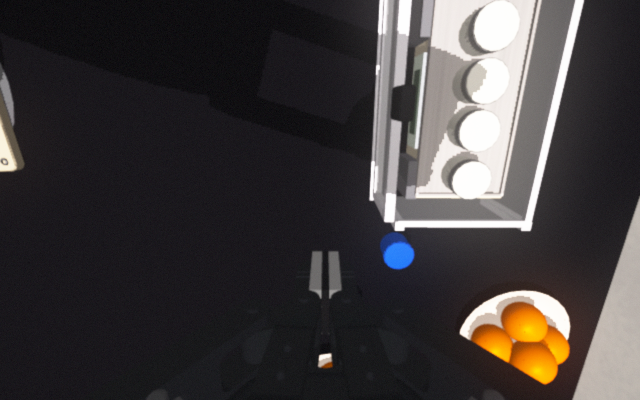

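View pics/za_s.png

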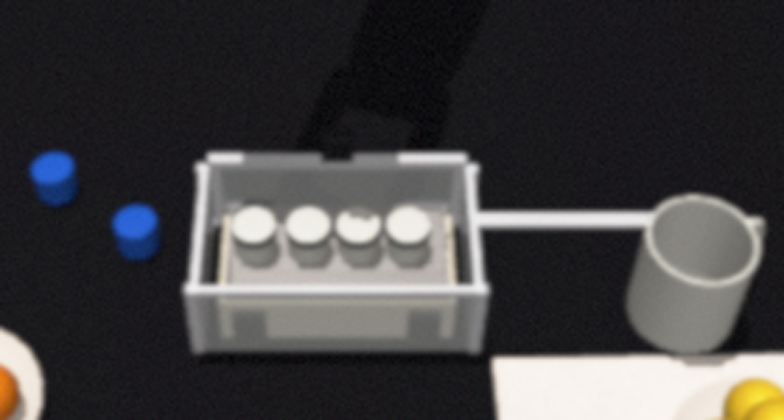

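View pics/za_side.png

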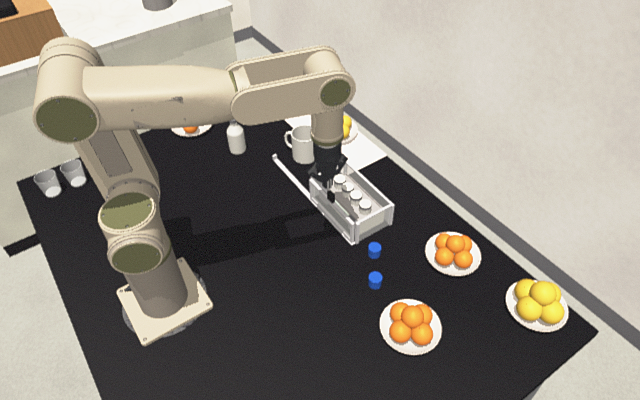

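```bash
python3 -c "
from cell import r
print(r.hand_in(), r.read_state()['time'])"
```

```text
the job is handed in; nothing more can be done
the job is handed in; nothing more can be done
```

The job is done and handed in at about 80 s of the 210 s. No verdict was reported.

**Door and balance:** I pushed the door open by its tab until it met its end (about 18 N). I then walked the balance in with alternating pushes on its rear corner blocks, left first, until both sides stood firm against the back stops. The last seating pushes read 40–54 N at the wrist, made with the fingertips on the corner blocks. The read-out was never pressed.

**Pots:** Four white pots were present; `pot1` was never found. `pot2` had been knocked a few centimetres by something other than the robot, to a spot between the two blue look-alikes. I picked it out from there without touching either of them. All four stand upright in a row on the pan.

**Last checks:**
- **Balance:** about (83, 1) mm in the shield's frame, against a home of (82.5, 0). The left/right push depths matched the shield's heading to within about 0.2 mm.
- **Door:** the tab read within about 4 mm of shut, and I pressed the door onto its end with 17 N.
- **Pots:** in the last pictures all four stand upright on the pan. The rightmost one is about 4–5 mm inside the lip.
- **Left alone:** the fruit plate and the bottle read where they first did, within about 5 mm. The jug also agreed with its first reading, and the two blue look-alikes did not move.
- **Disagreements:** the wrist camera gave a few false hits, such as a jug at the shield mouth. I set these aside because they contradicted the pictures. In the final check only the side camera found `pot5`, though it is visible in the final scene and wrist pictures.

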